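# Clamp a glued sole in the ratchet press

## Robot

A 7-joint arm with a two-finger parallel gripper is mounted at the origin on the work surface. World frame = base frame: x ahead of the robot, y to its left, z up, the work surface at z = 0. Lengths are in mm, angles in rad, forces in N, time in s.
With the tool pointing down it reaches from about 400 to 875 mm from the base axis. Payload 4.4 kg.
Tool frame: the origin (TCP) lies at the very end of the fingers, on their centre line; the grasp point (between the pads) lies 19 mm behind it; y points along the fingers, z is the direction in which the jaws open and shut, and the axes are right-handed (so a half turn about y gives the same grasp; the last joint's range is limited). The gripper opens to 85 mm and grips with 20 to 120 N. Pads are 22 mm wide; open, the fingers measure 114 mm over their backs; the gripper's body (76 mm by 85 mm) begins 54 mm behind the grasp point. The pads swing forward as they close: fully open they stand 13 mm farther back than shut.
Start: joints at [-1.364, 0.628, 0.038, 1.517, -0.027, 0.996, -0.02], TCP at [175.104, 625.984, 231.313] pointing down, gripper open.
Joint ranges: [-3.06, 3.06], [-0.37, 2.12], [-1.25, 1.32], [0.18, 2.47], [-1.1, 4.24], [0.23, 1.98], [-2.94, 2.94]. Speed limits (rad/s): [2.57, 2.57, 3.14, 3.14, 3.14, 3.14, 3.14].

## Interface

Orientations are given as [roll, pitch, yaw] about the fixed x, y, z axes, in that order (R = Rz(yaw) Ry(pitch) Rx(roll)).
In Python, from cell import ctrl, imaging, finish_job gives the robot as it stands.
- The arm moves only by the shell command python3 -m inch 'ROWS'. ROWS is JSON, one flat list of numbers, 7 for each row, row after row: the opening, from 0 (shut) to 1 (fully open), then the shift along the tool's x, y, z in cm, then the turn, a rotation vector about the tool's x, y, z in degrees. A call has 1 to 12 rows; each row is the pose to reach, as a shift and turn from the pose commanded when the call began, along the tool's axes at that moment; what a row does not reach only later rows make up. A row lasts 1/10 s, in which the tool goes at most 50 mm and 8.59 degrees, less where a joint would pass 70% of its speed; a pose out of reach is approached as far as the arm can. A call with a gripper value outside its range is refused whole. The fingers move at their own pace and stop on an object; the grip force is fixed at half the most. Time passes only in rows, so rows that repeat a pose let the fingers close. It gives the time, the measured TCP pose, the force and the opening at its end, in the units of the state.
- ctrl.read_state(): the state, without advancing time (a new reading comes with each control period).
- imaging.get_image(name): name is "side" or "top" or "wrist"; returns a dict with "img" (400x640x3 uint8, red, green, blue), "fx", "fy", "cx", "cy" (pixels), "R" (3x3) and "t" (3): a world point X has camera coordinates R X + t. Camera axes: x right, y down, z forward; pixel columns grow to the right and rows downward; lengths in mm; the calibration is good to about 2 mm. A picture is of the moment at which its call begins. There is no depth.
- finish_job(): hands the job in, once; it reports no verdict.
The state is a dict: "clock": time; "qpos": joint angles; "qd": joint speeds; "tau": joint torques, N m; "eef_pos": TCP position; "tool_rot": TCP orientation; "force": force on the tool from outside, world axes, zero at the start; "torque": the same for the moment, N m; "width": finger opening in mm.
Only numpy, scipy, OpenCV 4.12 (cv2) and the standard library are available. Lean on these libraries where they do the work, as an engineer would, in place of code of your own. Each camera call takes 0.05 s, during which the arm holds its last target.

## Task

Slide the heavy iron block with the freshly glued shoe sole back under the press until its far end sits squarely against the back stop, centred under the rubber pad. Then work the red-handled ratchet lever back and forth (swinging it to the robot's left winds the pad down, swinging it to the right only clicks back) until the pad is wound right down hard on the sole and the lever will tighten no further, and let go. Leave the shoes, tins, brush, hammer and glue bottle where they are.

Things in the scene. Friction and masses are not known exactly. Their poses are not given: they have to be found in the camera images.
- press: Fixed green bench press, front towards the robot. Origin on the table, on the vertical screw axis; x points from its front to its back stop, y left seen from the robot, z up. Two columns, 28 mm thick in y and 34 in x, stand at y = -134 and +134 mm, 240 mm clear between them, on flat feet 12 mm high. Cross head between them, 60 mm deep in x, underside 165 mm above the table, top 195 mm.
- stop_face (a point): Middle of the front face of the low steel back stop bar across the rear of the press: 75 mm behind the screw axis, face 30 mm high and 300 mm wide. Axes as the press.
- hood_edge (a point): Middle of the lower front edge of the green lamp bar on top of the press: 108 mm in front of the screw axis, 343 mm above the table, 310 mm wide, 22 mm thick, 55 mm deep, held by a bracket on each column. It keeps an upright tool from swinging the lever: reach the grip from the front, tilted 30 to 45 degrees, fingers pointing down and away from the robot. Axes as the press.
- block: Loose dark iron block, brown sole fixed flat on top, 1.0 to 1.7 kg, too wide to grip: 150 mm long (x), 110 wide (y), 88 high, 100 to the sole's top. Origin at the centre of its underside. Pushed low on its front face it slides (5 to 15 N); pushed near one corner of that face it also swings. Home: origin at the press origin, axes along the press's, far end against the stop.
- block_front (a point): Centre of the block's front end face (towards the robot, with a yellow mark), 44 mm up, 75 mm in front of its middle; the face is 110 mm wide and 88 mm high. Axes as the block: x goes into the face.
- lever_grip (a point): Centre of the round red grip, 22 mm thick, on the end of the ratchet lever: 146 mm from the screw axis, 262 mm above the table. It leans outwards, top away from the axis, 35 degrees from vertical; along the lean 45 mm of it lies below this point and 46 mm above. The lever bar below is 18 mm wide, its top 228 mm above the table, and ends 125 mm from the axis. Axes: x from grip to screw, z up.
- lever_hub (a point): Centre of the top of the lever's dark round hub (52 mm across), on the screw axis, 232 mm above the table, turning with the lever. Below it is the toothed ratchet wheel, 84 mm across. The red ring on the spindle comes down onto this hub when the press is fully wound.
- lever (a joint): Lever angle, rad: 0 straight out to the front (press -x), positive clockwise from above (grip to press +y, the robot's left), stops at -0.5 and +0.5. Going positive winds the pad down; going back only clicks (a tooth every 0.26 rad: up to that much of a stroke is lost before it bites). Winding takes 4 to 8 N at the grip, clicking back 1 to 3 N; it stays where left. Fully wound, it goes hard.
- spindle (a joint): How far the screw spindle is down, m: 0 to 0.007 at the start, 0.024 fully down (end stop), 0.012 m per rad of winding. The pad meets the sole at 0.014 and from there its spring is squeezed, to about 27 N. The red ring on top of the spindle then sits on the hub of the lever.
- pad: Black rubber press pad 70 mm square, 16 mm thick, sprung under the spindle; origin at the centre of its underside, 114 mm above the table when the spindle is at 0.
- shoe_a: Brown shoe, 260 x 85 mm, 100 mm high, a bystander; origin under its middle.
- shoe_b: The other brown shoe of the pair, the same size, a bystander; origin under its middle.
- tin_a: Red-lidded polish tin, 86 mm across, 32 mm high, a bystander near the press; origin under its middle.
- tin_b: Green-lidded polish tin, 86 mm across, 32 mm high, a bystander near the press; origin under its middle.
- brush: Shoe brush with wooden back, 170 x 55 x 48 mm, a bystander; origin under its middle.
- hammer: Hammer, 260 mm long, lying on the table, a bystander; origin under its middle.
- glue: Yellow glue bottle with red cap, 60 mm across, 140 mm high, standing, a bystander; origin under its middle.
Mind the look-alikes: they are no part of the job. There is more than one size of the block; the one meant has the size given above.

How it is judged (in metres and radians):
On the way, in this order (a step that is already met when the one before it is completed fails the run):
1. the block stands squarely against the back stop, centred under the pad, before it is clamped (x of block in the frame of press between -0.012 and 0.012 m and y of block in the frame of press between -0.022 and 0.022 m and angle between the x axis of block and the x axis of press, either way round below 0.11 rad and angle between block's own z axis and vertical below 0.05 rad and value of joint spindle below 0.0125 m), for 0.2 s.
2. the pad is wound down hard on the sole (x of block in the frame of press between -0.012 and 0.012 m and y of block in the frame of press between -0.022 and 0.022 m and angle between the x axis of block and the x axis of press, either way round below 0.11 rad and angle between block's own z axis and vertical below 0.05 rad and value of joint spindle above 0.021 m and contact force between pad and block above 10 N), for 0.2 s.
At the end, for the whole second after the job is handed in: The block is at rest with its origin within 12 mm (front to back) and 22 mm (sideways) of the press axis and square to the press within 0.11 rad, flat on the table; the spindle is down more than 21 mm of its 24 mm and the pad presses on the sole with more than 10 N; the robot touches nothing (all of step 2 and linear speed of block below 0.01 m/s).
It fails at once if a shoe, tin, the brush, the hammer or the glue bottle is disturbed (moved more than 30 mm) (distance of any of shoe_a, shoe_b, tin_a, tin_b, brush, hammer, glue from where it was at the start of the episode above 0.03 m).
It fails at once if the block is lifted or tipped (angle between block's own z axis and vertical above 0.2 rad or height (world z) of block above 0.02 m).
It also fails if it takes over 72 s, if anything falls off the work surface, if the arm or the gripper's body presses on something with over 40 N, if the wrist force passes 120 N, or if a joint passes its speed limit or range.

## Working session

There is one attempt and no reset: what is moved stays moved. The work goes in short steps, Python scripts to look and compute and a shell command to move; the robot and the scene stay as the last step left them, time stands still between calls to the robot, and variables do not carry over. Pictures are saved under pics/ and viewed, and the job is handed in when it is done.

```bash
ls; mkdir -p pics; python3 - <<'E'
from cell import ctrl, imaging
import cv2
s=ctrl.read_state();print(s)
for n in ("side","top","wrist"):
    d=imaging.get_image(n);cv2.imwrite(f"pics/{n}0.png",d["img"][:,:,::-1]);print(n,d["fx"],d["fy"],d["cx"],d["cy"],d["R"],d["t"])
E
```

```text
pics
{'clock': 0.0, 'qpos': array([-1.36380174,  0.62932051,  0.03846409,  1.51839542, -0.02698804,
        0.99625431, -0.01999048]), 'qd': array([ 0.00093678, -0.00173903,  0.00196399,  0.00029973,  0.00066762,
       -0.00055969, -0.00093852]), 'tau': array([-3.71573369e-04, -5.63410306e+01,  1.22633781e+00, -1.93441325e+01,
        1.09843182e-02,  1.05688378e-02,  7.21407872e-06]), 'eef_pos': array([174.94606981, 625.36822162, 230.39731054]), 'tool_rot': array([-1.57265472e+00, -4.65475056e-05, -2.72797052e-01]), 'force': array([ 0.10990508,  0.11312079, -0.45356595]), 'torque': array([-6.14372279e-02, -2.12333681e-02,  8.26696910e-05]), 'width': 85.41116105628821}
side 416.74152179016255 416.74152179016255 313.3413375141401 198.3276644800893 [[-0.71763563  0.69637728  0.00760206]
 [ 0.66031394  0.68385943 -0.31035751]
 [-0.22132466 -0.21770386 -0.95058951]] [ 363.18910132 -339.224179   1685.50394391]
top 516.125189919836 516.125189919836 318.76558632789556 199.48313405812368 [[-5.06784888e-04 -9.99950672e-01 -9.91951249e-03]
 [-9.81751886e-01  2.38386372e-03 -1.90151392e-01]
 [ 1.90165659e-01  9.64213424e-03 -9.81704666e-01]] [  60.88694502  586.8765773  1765.73407839]
wrist 284.04024519884246 284.04024519884246 316.7453231083488 204.56955745171192 [[ 0.26867275  0.96322656 -0.00309148]
 [ 0.91773891 -0.25500756  0.30451015]
 [ 0.29252391 -0.08465075 -0.95250407]] [-648.21208427  -40.86785469  381.11655624]
```

View pics/side0.png

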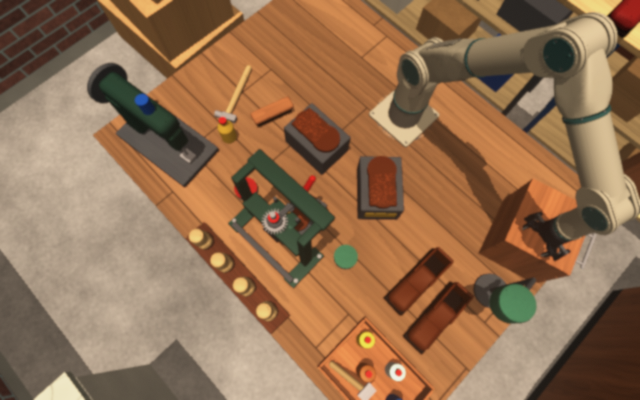

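View pics/top0.png

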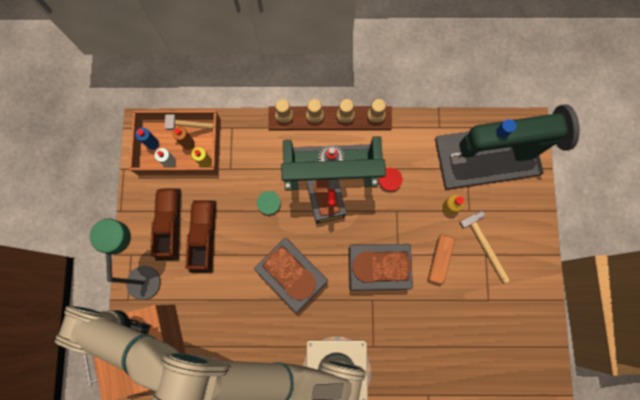

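View pics/wrist0.png

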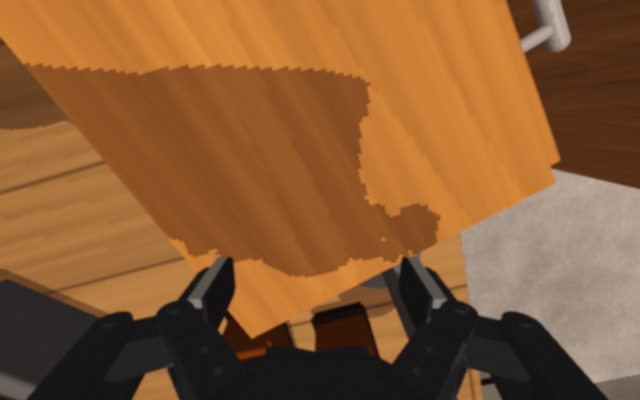

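The side view shows the press at about (275,215), with one block partly under it. Two look-alike blocks stand at (317,135) and (380,187). In the top view the lever grip is near (331,197). I'll zoom in there.

```bash
python3 - <<'E'
import cv2
a=cv2.imread("pics/top0.png")[120:320,220:430];cv2.imwrite("pics/top0z.png",cv2.resize(a,None,fx=3,fy=3,interpolation=cv2.INTER_CUBIC)[:600])
a=cv2.imread("pics/side0.png")[90:290,190:420];cv2.imwrite("pics/side0z.png",cv2.resize(a,None,fx=3,fy=3,interpolation=cv2.INTER_CUBIC)[:600])
E
```

```text
(no output)
```

View pics/top0z.png

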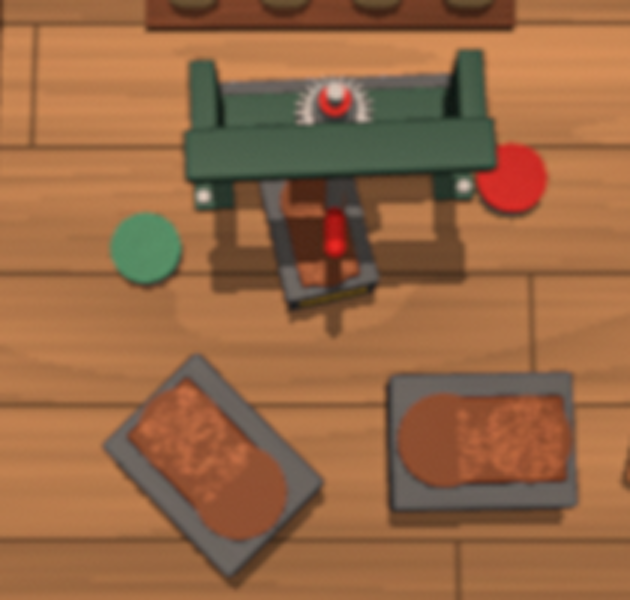

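View pics/side0z.png

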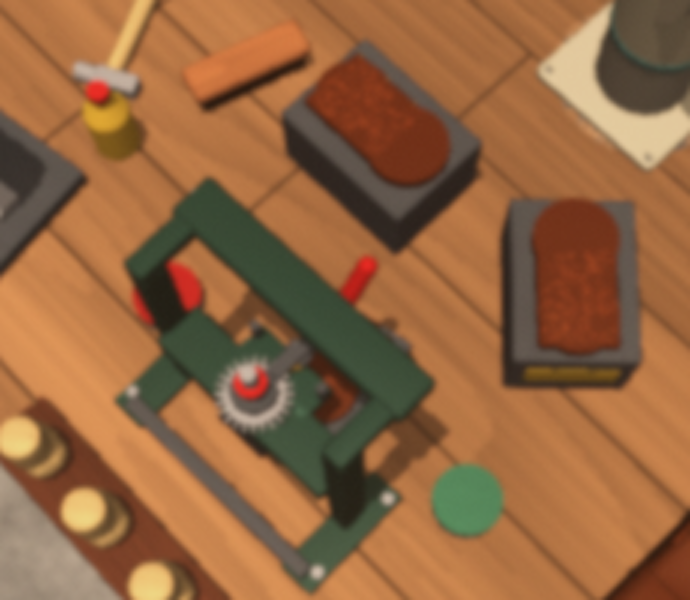

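```bash
cat > h.py <<'E'
import numpy as np, cv2
from cell import ctrl, imaging
def ray(d,u,v):
    c=-d["R"].T@d["t"]; r=d["R"].T@np.array([(u-d["cx"])/d["fx"],(v-d["cy"])/d["fy"],1]); return c,r
def plane(d,u,v,z):
    c,r=ray(d,u,v); return c+r*(z-c[2])/r[2]
def proj(d,X):
    p=d["R"]@np.array(X,float)+d["t"]; return p[0]/p[2]*d["fx"]+d["cx"],p[1]/p[2]*d["fy"]+d["cy"]
def tri(d1,p1,d2,p2):
    A=[];b=[]
    for d,p in((d1,p1),(d2,p2)):
        c,r=ray(d,*p);r=r/np.linalg.norm(r);M=np.eye(3)-np.outer(r,r);A.append(M);b.append(M@c)
    X=np.linalg.lstsq(np.vstack(A),np.hstack(b),rcond=None)[0]
    return X,[np.linalg.norm(a@X-bb) for a,bb in zip(A,b)]
E
python3 - <<'E'
from h import *
t=imaging.get_image("top");s=imaging.get_image("side")
Z=lambda x,y,ox,oy:((x+.5)/3-.5+ox,(y+.5)/3-.5+oy)
T=lambda x,y:Z(x,y,220,120); S=lambda x,y:Z(x,y,190,90)
np.set_printoptions(precision=1,suppress=True)
# hood top front corners z=365 (top view), rear corners
print("hood front TL,TR (z343)",plane(t,*T(189,180),343),plane(t,*T(496,168),343))
print("hood rear top",plane(t,*T(187,131),365),plane(t,*T(494,118),365))
# stop bar in side: ends, top z=30
print("stop",plane(s,*S(130,387),30),plane(s,*S(303,572),30))
print("feet bolts front top",plane(t,*T(204,196),12),plane(t,*T(464,185),12))
print("bolts side",[plane(s,*S(*p),12) for p in((133,392),(317,572),(388,497))])
print("block front bottom-top corners z88", plane(t,*T(291,298),88),plane(t,*T(377,284),88),"left edge",plane(t,*T(262,183),88),"right",plane(t,*T(354,183),88))
for n,pts in(("L",((108,446),(197,355),(322,482),(232,577))),("R",((390,376),(573,373),(577,503),(391,511)))):
    q=[plane(t,*T(*p),88) for p in pts];print(n,[np.linalg.norm(q[i]-q[i-1]) for i in range(4)])
for nm,d in(("top",t),("side",s)):
    h=cv2.cvtColor(d["img"],cv2.COLOR_RGB2HSV)
    m=((h[...,0]<6)|(h[...,0]>174))&(h[...,1]>190)&(h[...,2]>110)
    n,l,st,c=cv2.connectedComponentsWithStats(m.astype(np.uint8))
    for i in range(1,n):
        if st[i,4]>15: print(nm,st[i],c[i])
E
```

```text
hood front TL,TR (z343) [592.1 165.1 343. ] [ 603.5 -140.8  343. ]
hood rear top [636.7 165.9 365. ] [ 649.  -137.4  365. ]
stop [ 780.8 -136.3   30. ] [782.  170.9  30. ]
feet bolts front top [649.6 173.7  12. ] [ 662.4 -141.8   12. ]
bolts side [array([ 781.4, -134.8,   12. ]), array([769.2, 180.2,  12. ]), array([647.6, 174.8,  12. ])]
block front bottom-top corners z88 [512.4  67.   88. ] [528.5 -31.9  88. ] left edge [648.  100.8  88. ] right [647.7  -6.3  88. ]
L [np.float64(201.97248934440591), np.float64(143.02814846321553), np.float64(201.7879501925164), np.float64(144.55970309249307)]
R [np.float64(151.10632823589563), np.float64(207.70804755253866), np.float64(145.53322084575638), np.float64(208.013496557213)]
top [175 129   6   5  26] [177.3 131. ]
top [138 130   6   5  19] [140.3 132.2]
top [327 152   9   6  26] [330.7 155.2]
top [379 168  23  22 371] [390.9 179.2]
top [328 191   8  15 101] [331.1 197.9]
top [456 197   8   7  45] [459.3 200. ]
side [615   0  25  25 485] [628.8  11.4]
side [219 118   7   6  34] [222.  120.5]
side [246 177  11  16 104] [251.4 184.7]
side [304 176  12  15  91] [309.3 182.4]
side [235 187   6  10  28] [236.8 192.1]
side [269 215  10   8  33] [274.4 219.2]
side [366 371   6   6  30] [368.4 373.6]
```

```bash
python3 - <<'E'
from h import *
np.set_printoptions(precision=1,suppress=True)
t=imaging.get_image("top");s=imaging.get_image("side")
print("ring",tri(t,(330.7,155.2),s,(274.4,219.2)))
print("grip",tri(t,(331.1,197.9),s,(309.3,182.4)))
print("cams",-t["R"].T@t["t"],-s["R"].T@s["t"])
a=cv2.cvtColor(s["img"],cv2.COLOR_RGB2BGR)[170:290,225:335]
cv2.imwrite("pics/s1.png",cv2.resize(a,None,fx=5,fy=5,interpolation=cv2.INTER_CUBIC))
a=cv2.cvtColor(t["img"],cv2.COLOR_RGB2BGR)[130:230,270:400]
cv2.imwrite("pics/t1.png",cv2.resize(a,None,fx=6,fy=6,interpolation=cv2.INTER_CUBIC))
E
```

```text
ring (array([699.4,  20.2, 228.9]), [np.float64(0.7080114182911328), np.float64(0.7080114182907911)])
grip (array([548.1,  20.7, 279.3]), [np.float64(1.1470181595278812), np.float64(1.1470181595277182)])
cams [ 240.4   42.5 1845.6] [ 857.7  346.  1494.2]
```

View pics/s1.png

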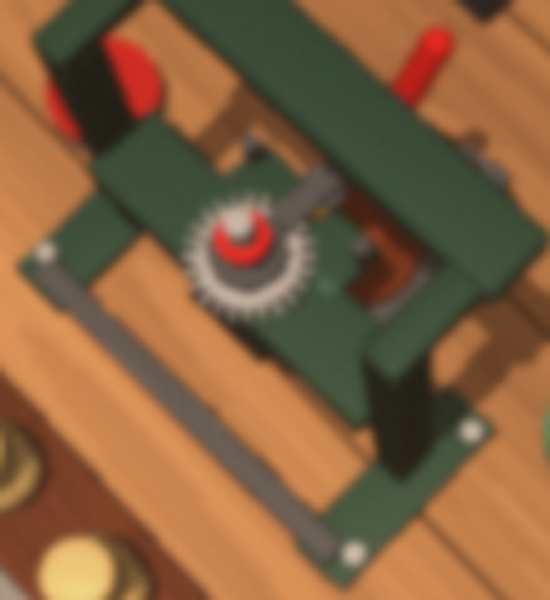

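View pics/t1.png

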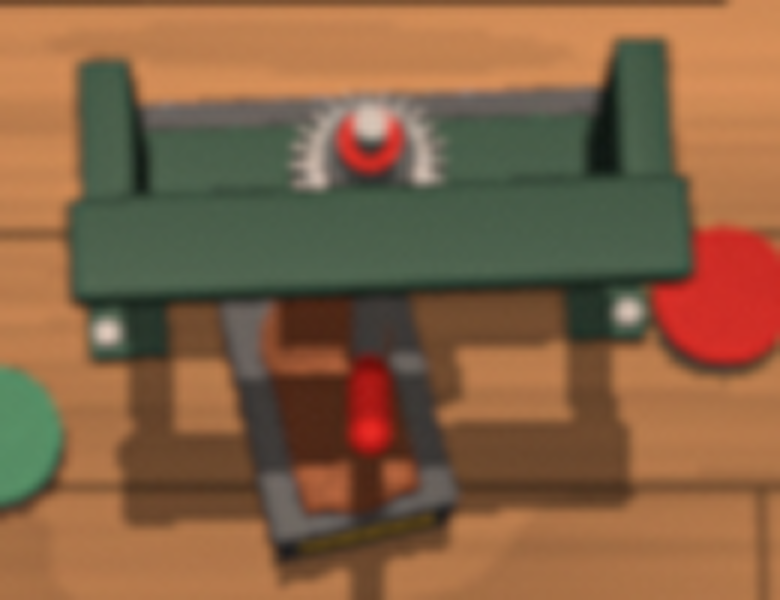

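```bash
python3 - <<'E'
from h import *
np.set_printoptions(precision=1,suppress=True)
t=imaging.get_image("top");s=imaging.get_image("side")
S=lambda x,y:((x+.5)/5-.5+225,(y+.5)/5-.5+170)
T=lambda x,y:((x+.5)/6-.5+270,(y+.5)/6-.5+130)
print("bolts z12 side", [plane(s,*S(*p),12) for p in((46,252),(352,553),(471,431))])
print("bolts z12 top", [plane(t,*T(*p),12) for p in((107,331),(627,312))])
print("stop inner edge",[plane(s,*S(*p),30) for p in((66,262),(335,535))],"outer",[plane(s,*S(*p),30) for p in((44,284),(312,555))])
print("stop rear edge top",[plane(t,*T(*p),30) for p in((140,103),(600,88))])
for z in(205,215,225): print("wheel",z,plane(s,*S(250,258),z))
print("hood side z365: ",[plane(s,*S(*p),365) for p in((548,238),)])
print("hood front-bottom", [plane(t,*T(*p),343) for p in((73,301),(691,277))],"front-top",[plane(t,*T(*p),365) for p in((73,290),(691,265))],"rear",[plane(t,*T(*p),365) for p in((71,201),(688,178))])
print("blk z88",[plane(t,*T(*p),88) for p in((283,541),(455,496),(265,472),(445,432),(222,302),(410,302))])
for P in([700,16.5,232],[700,16.5,228],[554,12,262]): print(proj(t,P),proj(s,P))
E
```

```text
bolts z12 side [array([ 781.1, -136.3,   12. ]), array([769.8, 179. ,  12. ]), array([649.3, 175.5,  12. ])]
bolts z12 top [array([650.5, 174.6,  12. ]), array([ 661.5, -140.9,   12. ])]
stop inner edge [array([ 776.5, -114.7,   30. ]), array([770.8, 163.8,  30. ])] outer [array([ 798.7, -113.3,   30. ]), array([791.7, 162.7,  30. ])]
stop rear edge top [array([788.8, 154.7,  30. ]), array([ 797.3, -125.6,   30. ])]
wheel 205 [700.1  19.9 205. ]
wheel 215 [701.3  22.5 215. ]
wheel 225 [702.5  25.  225. ]
hood side z365:  [array([591.5, 168.1, 365. ])]
hood front-bottom [array([591.9, 167.9, 343. ]), array([ 603.3, -140. ,  343. ])] front-top [array([592.3, 166.1, 365. ]), array([ 604. , -137.5,  365. ])] rear [array([637.4, 167.7, 365. ]), array([ 648.2, -137.1,  365. ])]
blk z88 [array([509.8,  66.7,  88. ]), array([535.8, -32.2,  88. ]), array([550. ,  77.1,  88. ]), array([573.3, -26.8,  88. ]), array([650.7, 102.3,  88. ]), array([650.3,  -7.2,  88. ])]
(np.float64(331.65338021975265), np.float64(154.8808948829254)) (np.float64(273.18009677740196), np.float64(218.1930786796845))
(np.float64(331.6353945823611), np.float64(155.21979126396434)) (np.float64(273.28697334475953), np.float64(218.5302814838923))
(np.float64(333.4780355205102), np.float64(197.30701492665816)) (np.float64(305.70308531762686), np.float64(183.54313308809327))
```

```bash
cat >> h.py <<'E'
from scipy.spatial.transform import Rotation as Ro
np.set_printoptions(precision=2,suppress=True)
PA=np.array([699.3,18.5,0]); PY=0.038
def press2w(p,yaw=PY): return PA+Ro.from_euler('z',yaw).apply(p)
def w2press(p): return Ro.from_euler('z',-PY).apply(np.array(p)-PA)
def Rt(yaw,tilt,roll=0):
    c,s=np.cos(tilt),np.sin(tilt)
    return Ro.from_euler('z',yaw)*Ro.from_matrix(np.array([[c,s,0],[0,0,1],[s,-c,0]]))
def go(pos,yaw,tiltdeg,base=None):
    st=ctrl.read_state(); p0=st["eef_pos"]; R0=Ro.from_euler('xyz',st["tool_rot"])
    if base is not None: p0,R0=base
    R1=Rt(yaw,np.radians(tiltdeg))
    return R0.inv().apply(np.array(pos)-p0)/10, np.degrees((R0.inv()*R1).as_rotvec())
E
python3 - <<'E'
from h import *
t=imaging.get_image("top")
T=lambda x,y:((x+.5)/3-.5+220,(y+.5)/3-.5+120)
for n,pts in(("L",((108,446),(197,355),(322,482),(232,577))),("R",((390,376),(573,373),(577,503),(391,511)))):
    print(n,[plane(t,*T(*p),100) for p in pts])
print("block front ctr press",w2press([522.8,17.3,0]))
print(go([400,350,350],-.1,0)); print(go([440,15,350],0.2,0));print(go([440,15,300],0.25,40))
E
```

```text
L [array([343.27, 271.9 , 100.  ]), array([445.51, 173.29, 100.  ]), array([303.17,  32.21, 100.  ]), array([199.73, 131.78, 100.  ])]
R [array([421.35, -44.93, 100.  ]), array([ 424.42, -251.2 ,  100.  ]), array([ 279.89, -250.67,  100.  ]), array([271.28, -44.26, 100.  ])]
block front ctr press [-176.42    5.51    0.  ]
(array([ 29.09, -11.87, -20.52]), array([ 0. , -9.9, -0. ]))
(array([ 41.97, -11.87, -51.7 ]), array([ -0.  , -27.09,  -0.  ]))
(array([ 41.97,  -6.87, -51.7 ]), array([ 10.45, -28.72, -39.07]))
```

```bash
python3 - <<'E'
from h import *
print(go([440,330,350],0.0,0));print(go([460,15,300],PY,40))
E
```

```text
(array([ 33.49, -11.87, -21.37]), array([  0.  , -15.63,  -0.  ]))
(array([ 43.9 ,  -6.87, -51.16]), array([  6.22, -17.08, -39.67]))
```

```bash
python3 -m inch '[0.8,17,-12,-8,0,-8,0, 0.8,33,-12,-21,0,-15,0, 0.8,33,-12,-21,0,-15,0, 0.8,33,-12,-21,0,-15,0, 0.8,33,-12,-21,0,-15,0, 0.8,33,-12,-21,0,-15,0, 0.8,33,-12,-21,0,-15,0, 0.8,33,-12,-21,0,-15,0, 0.8,33,-12,-21,0,-15,0,0.8,33,-12,-21,0,-15,0,0.8,33,-12,-21,0,-15,0,0.8,33,-12,-21,0,-15,0]'; python3 - <<'E'
from h import *
print(go([460,15,300],PY,40), ctrl.read_state()["qpos"])
E
```

```text
clock: 1.7
eef_pos: [434.4, 336.7, 350.7]
tool_rot: [-1.571, 0.002, -0.007]
force: [-0.0, 0.2, -0.2]
width: 68.1
(array([  2.8 ,   5.06, -32.15]), array([  0.89,  -2.49, -40.09])) [-0.72  0.37  0.02  1.63 -0.01  1.15  0.86]
```

```bash
python3 -m inch '[0.8,3,5,-32,1,-2.5,-40, 0.8,3,5,-32,1,-2.5,-40, 0.8,3,5,-32,1,-2.5,-40, 0.8,3,5,-32,1,-2.5,-40, 0.8,3,5,-32,1,-2.5,-40, 0.8,3,5,-32,1,-2.5,-40, 0.8,3,5,-32,1,-2.5,-40, 0.8,3,5,-32,1,-2.5,-40, 0.8,3,5,-32,1,-2.5,-40, 0.8,3,5,-32,1,-2.5,-40]'; python3 - <<'E'
from h import *
print(ctrl.read_state()["qpos"])
print(go(press2w([-212,6,30]),PY,40))
d=imaging.get_image("wrist");cv2.imwrite("pics/w1.png",d["img"][:,:,::-1])
E
```

```text
clock: 2.7
eef_pos: [479.5, 70.5, 315.4]
tool_rot: [-1.607, -0.679, 0.038]
force: [-0.7, 0.3, -0.2]
width: 68.4
[-0.04  0.08 -0.37  2.42  1.56  0.29 -0.26]
(array([-17.48,  22.75,  -4.61]), array([ 2.08, -0.  , -1.1 ]))
```

View pics/w1.png

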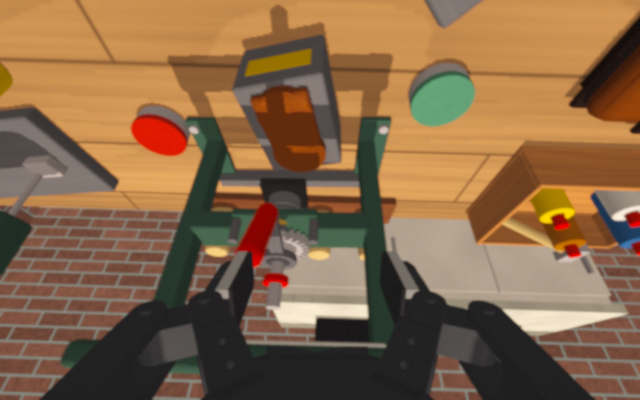

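```bash
python3 - <<'E'
from h import *
print(go([465,16,300],PY,15))
print(go([465,16,40],PY,15))
E
```

```text
(array([-2.14,  0.33, -4.91]), array([ 2.32, -0.89, 23.78]))
(array([-18.43,  20.58,  -4.16]), array([ 2.32, -0.89, 23.78]))
```

```bash
python3 -m inch '[0.8,-2,0.3,-5,2.3,-0.9,24, 0.8,-2,0.3,-5,2.3,-0.9,24, 0.8,-2,0.3,-5,2.3,-0.9,24, 0.8,-2,0.3,-5,2.3,-0.9,24, 0.8,-2,0.3,-5,2.3,-0.9,24, 0.8,-2,0.3,-5,2.3,-0.9,24]'; python3 - <<'E'
from h import *
print(ctrl.read_state()["qpos"])
print(go([465,16,40],PY,15))
E
```

```text
clock: 3.35
eef_pos: [467.8, 14.4, 301.3]
tool_rot: [-1.627, -0.36, 0.033]
force: [0.2, -0.9, -0.6]
width: 68.3
[ 0.28  0.14 -0.51  2.2   0.39  0.5   1.07]
(array([-9.45, 24.31,  1.53]), array([ 3.28, -0.4 ,  5.6 ]))
```

```bash
python3 -m inch '[0.8,-4.5,12,0.7,3,0,5, 0.8,-9.4,24.3,1.2,3,0,5, 0.8,-9.4,24.3,1.2,3,0,5, 0.8,-9.4,24.3,1.2,3,0,5, 0.8,-9.4,24.3,1.2,3,0,5, 0.8,-9.4,24.3,1.2,3,0,5, 0.8,-9.4,24.3,1.2,3,0,5, 0.8,-9.4,24.3,1.2,3,0,5]'; python3 - <<'E'
from h import *
print(ctrl.read_state()["qpos"])
print(go(press2w([-190,6,32]),PY,15));print(go(press2w([-160,6,32]),PY,22));print(go(press2w([-130,6,32]),PY,29))
for n in ("side","top"):
    d=imaging.get_image(n);cv2.imwrite(f"pics/{n}1.png",cv2.resize(d["img"][90:290,190:430,::-1],None,fx=3,fy=3,interpolation=3))
E
```

```text
clock: 4.15
eef_pos: [469.1, -1.5, 81.9]
tool_rot: [-1.603, -0.27, 0.033]
force: [0.9, -0.0, -0.1]
width: 68.5
[ 0.22  0.63 -0.44  2.38  1.88  0.32 -0.36]
(array([2.6 , 5.84, 1.93]), array([ 1.92, -0.28,  0.46]))
(array([5.49, 6.64, 1.98]), array([ 1.94, -0.16, -6.54]))
(array([8.38, 7.43, 2.02]), array([  1.95,  -0.05, -13.54]))
```

View pics/side1.png

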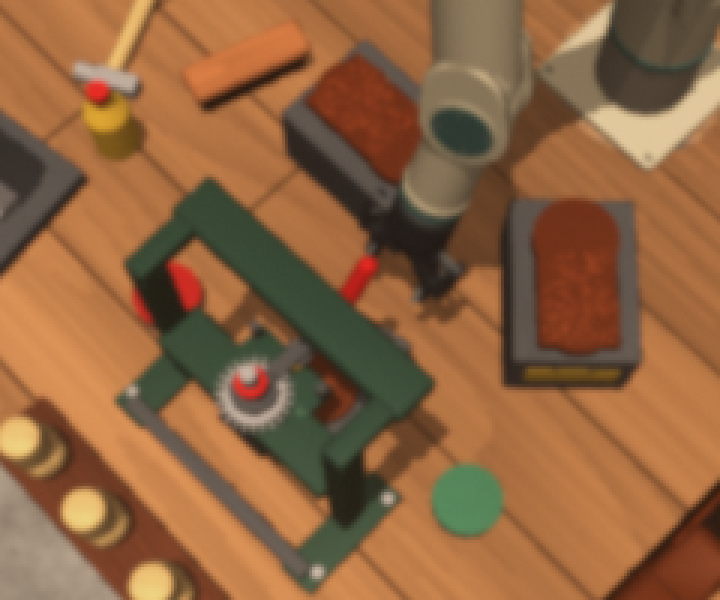

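View pics/top1.png

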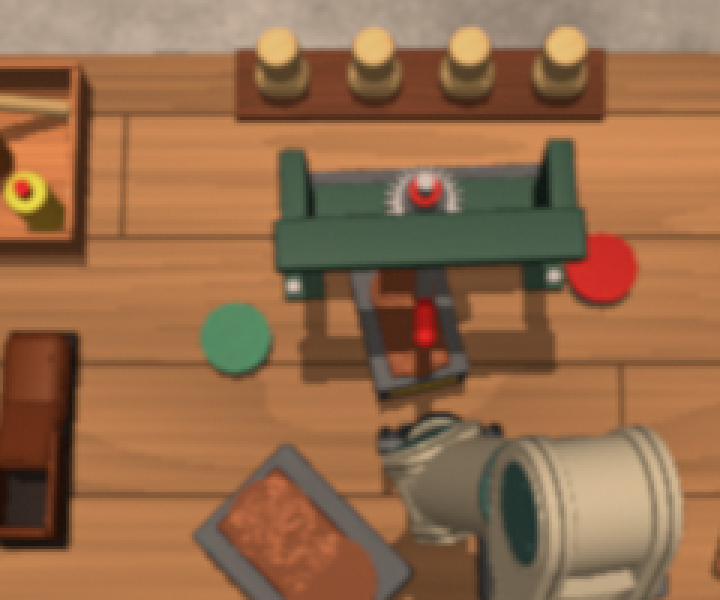

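```bash
python3 -m inch '[0.8,2.5,5,2,2,0,0, 0.8,2.5,5,2,2,0,0, 0.8,2.5,5,2,2,0,0, 0.8,2.5,5,2,2,0,0]'; python3 - <<'E'
from h import *
print(ctrl.read_state()["qpos"])
print(go(press2w([-190,6,32]),PY,15));print(go(press2w([-160,6,32]),PY,22));print(go(press2w([-130,6,32]),PY,29))
E
```

```text
clock: 4.65
eef_pos: [505.0, 16.5, 41.2]
tool_rot: [-1.568, -0.269, 0.031]
force: [0.6, 0.7, 1.0]
width: 68.3
[ 0.23  0.76 -0.48  2.3   1.95  0.37 -0.41]
(array([0.16, 1.  , 0.06]), array([-0.03, -0.39,  0.41]))
(array([3.05, 1.8 , 0.08]), array([-0.01, -0.39, -6.59]))
(array([5.95, 2.6 , 0.1 ]), array([  0.01,  -0.39, -13.59]))
```

```bash
python3 -m inch '[0.8,0.2,0.9,0.1,0,-0.4,0, 0.8,0.9,1.1,0.1,0,-0.4,-2, 0.8,1.6,1.3,0.1,0,-0.4,-3.5, 0.8,2.3,1.5,0.1,0,-0.4,-5, 0.8,3,1.7,0.1,0,-0.4,-6.6, 0.8,3.7,1.9,0.1,0,-0.4,-8.3, 0.8,4.4,2.1,0.1,0,-0.4,-10]'; python3 - <<'E'
from h import *
s=ctrl.read_state();print(s["qpos"],w2press(s["eef_pos"]))
for x,a in((-130,29),(-110,34),(-90,38)):print(go(press2w([x,6,30]),PY,a))
for n in ("side","top"):
    d=imaging.get_image(n);cv2.imwrite(f"pics/{n}2.png",cv2.resize(d["img"][120:260,250:400,::-1],None,fx=4,fy=4,interpolation=3))
E
```

```text
clock: 5.35
eef_pos: [549.5, 19.6, 31.7]
tool_rot: [-1.568, -0.438, 0.04]
force: [-6.8, 1.4, -1.2]
width: 68.5
[ 0.35  0.88 -0.67  2.33  2.27  0.64 -0.65] [-149.62    6.82   31.67]
(array([ 1.7 ,  0.98, -0.09]), array([-0.19,  0.1 , -3.88]))
(array([ 3.52,  1.83, -0.09]), array([-0.19,  0.09, -8.88]))
(array([ 5.33,  2.68, -0.1 ]), array([ -0.2 ,   0.09, -12.88]))
```

View pics/top2.png

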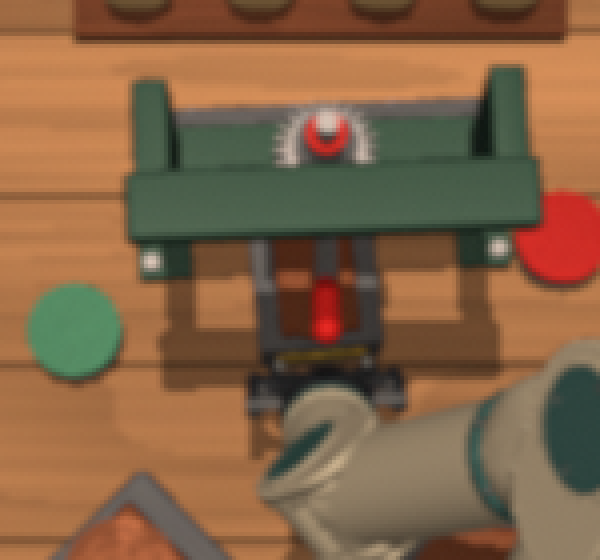

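View pics/side2.png

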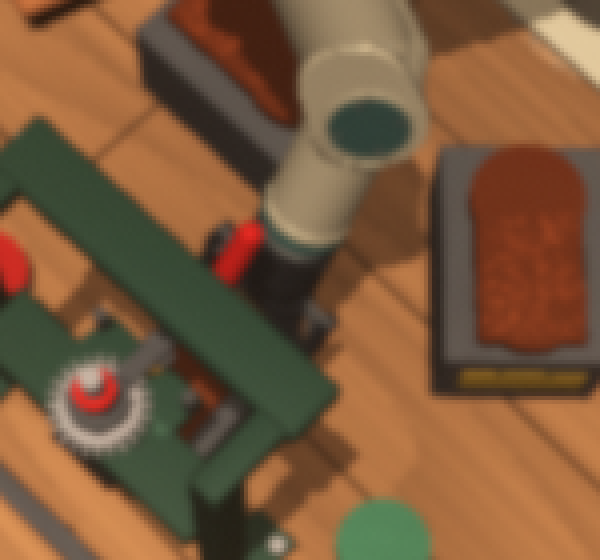

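```bash
python3 -m inch '[0.8,0.7,0.4,0,0,0,-2, 0.8,1.4,0.8,-0.1,0,0,-4, 0.8,2.1,1.2,-0.1,0,0,-5.5, 0.8,2.8,1.5,-0.1,0,0,-7, 0.8,3.5,1.8,-0.1,0,0,-8.9, 0.8,4.0,2.1,-0.1,0,0,-10, 0.8,4.5,2.3,-0.1,0,0,-11,0.8,4.5,2.3,-0.1,0,0,-11]'; python3 - <<'E'
from h import *
s=ctrl.read_state();print(s["qpos"],w2press(s["eef_pos"]))
for x,a in((-90,38),(-84,40),(-78,40),(-72,40)):print(go(press2w([x,6,30]),PY,a))
for n in ("side","top"):
    d=imaging.get_image(n);cv2.imwrite(f"pics/{n}3.png",cv2.resize(d["img"][120:260,250:400,::-1],None,fx=4,fy=4,interpolation=3))
E
```

```text
clock: 6.25
eef_pos: [601.4, 18.9, 29.7]
tool_rot: [-1.571, -0.631, 0.038]
force: [-5.5, 0.6, -0.8]
width: 68.3
[ 0.39  1.01 -0.74  2.34  2.5   0.91 -0.77] [-97.77   4.08  29.74]
(array([0.64, 0.44, 0.19]), array([ 0.03,  0.01, -1.87]))
(array([1.13, 0.79, 0.19]), array([ 0.03,  0.01, -3.87]))
(array([1.61, 1.14, 0.19]), array([ 0.03,  0.01, -3.87]))
(array([2.1 , 1.5 , 0.19]), array([ 0.03,  0.01, -3.87]))
```

View pics/top3.png

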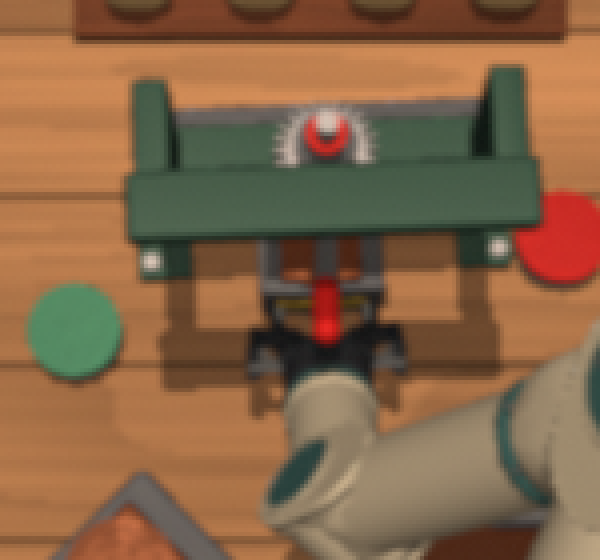

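View pics/side3.png

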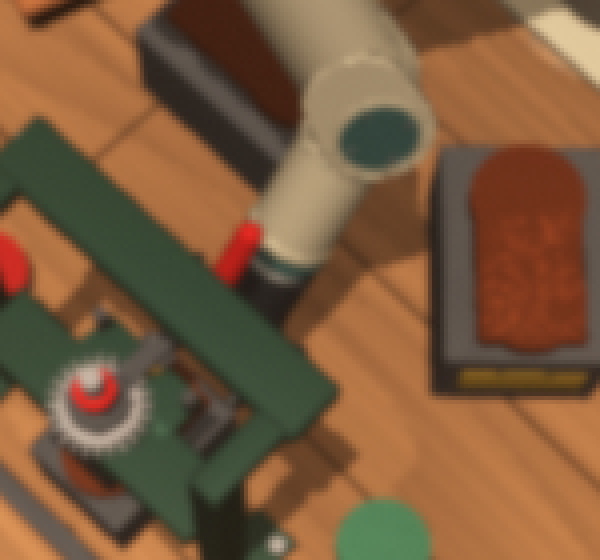

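```bash
python3 -m inch '[0.8,0.4,0.3,0,0,0,-1.5, 0.8,0.8,0.6,0,0,0,-3, 0.8,1.2,0.8,0,0,0,-3.8, 0.8,1.5,1.05,0,0,0,-3.8]';python3 - <<'E'
from h import *
s=ctrl.read_state();print(w2press(s["eef_pos"]))
for n in ("side","top"):
    d=imaging.get_image(n);cv2.imwrite(f"pics/{n}4.png",cv2.resize(d["img"][140:270,250:380,::-1],None,fx=4,fy=4,interpolation=3))
E
```

```text
clock: 6.75
eef_pos: [618.6, 19.4, 29.7]
tool_rot: [-1.572, -0.695, 0.039]
force: [-8.6, -0.7, 2.1]
width: 68.6
[-80.57   3.93  29.66]
```

View pics/side4.png

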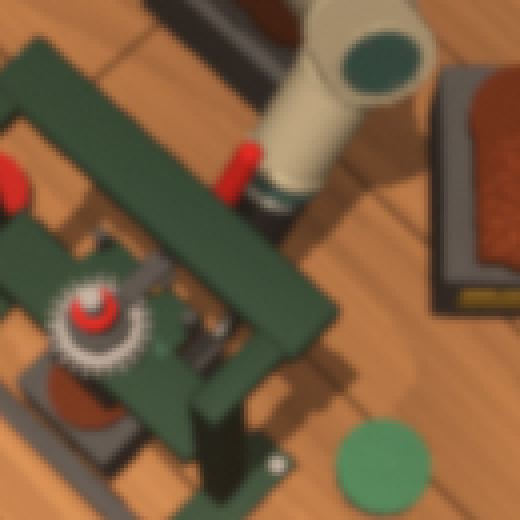

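```bash
python3 -m inch '[0.8,0.25,0.15,0,0,0,0, 0.8,0.5,0.35,0,0,0,0, 0.8,0.75,0.5,0,0,0,0]';python3 - <<'E'
from h import *
s=ctrl.read_state();print(w2press(s["eef_pos"]))
d=imaging.get_image("side");cv2.imwrite(f"pics/side5.png",cv2.resize(d["img"][190:290,225:325,::-1],None,fx=6,fy=6,interpolation=3))
E
```

```text
clock: 7.15
eef_pos: [623.7, 19.3, 29.7]
tool_rot: [-1.572, -0.688, 0.04]
force: [-29.4, -3.3, 16.0]
width: 68.4
[-75.52   3.7   29.65]
```

View pics/side5.png

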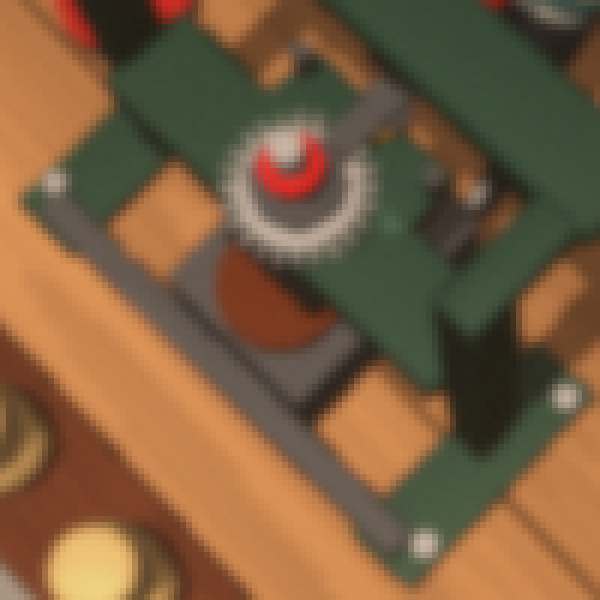

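```bash
python3 - <<'E'
from h import *
d=imaging.get_image("side")
S=lambda x,y:((x+.5)/6-.5+225,(y+.5)/6-.5+190)
for p in((175,280),(300,408)): print(w2press(plane(d,*S(*p),88)))
print("right corner edge",w2press(plane(d,*S(362,352),88)))
for p in((61,206),(405,548)): print("stop face top",w2press(plane(d,*S(*p),30)))
# retreat: back and slightly
for x,z in((-100,32),(-150,60),(-235,120)): print(go(press2w([x,4,z]),PY,38 if x>-140 else 30))
E
```

```text
[ 72.74 -41.29  88.  ]
[75.09 63.03 88.  ]
right corner edge [28.17 65.7  88.  ]
stop face top [  84.64 -138.76   30.  ]
stop face top [ 86.41 154.12  30.  ]
(array([-1.74, -1.72,  0.03]), array([0.  , 0.08, 1.43]))
(array([-3.82, -7.06,  0.03]), array([0.01, 0.08, 9.43]))
(array([ -6.58, -17.09,   0.04]), array([0.01, 0.08, 9.43]))
```

```bash
python3 - <<'E'
from h import *
d=imaging.get_image("top");cv2.imwrite(f"pics/top5.png",cv2.resize(d["img"][150:230,280:390,::-1],None,fx=7,fy=7,interpolation=3))
E
```

```text
(no output)
```

View pics/top5.png

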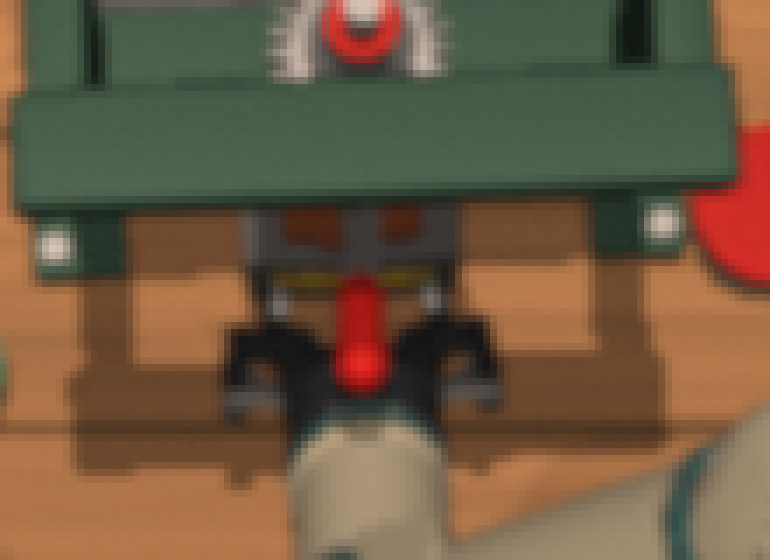

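```bash
python3 - <<'E'
from h import *
d=imaging.get_image("top")
T=lambda x,y:((x+.5)/7-.5+280,(y+.5)/7-.5+150)
for p,z in(((245,240),88),((461,240),88),((247,262),88),((457,260),88),((55,246),12),((661,221),12)): print(p,w2press(plane(d,*T(*p),z)))
for n in("top",): pass
s=ctrl.read_state(); print(s["force"])
E
```

```text
(245, 240) [-60.67  58.18  88.  ]
(461, 240) [-65.05 -49.36  88.  ]
(247, 262) [-71.93  57.6   88.  ]
(457, 260) [-75.16 -46.88  88.  ]
(55, 246) [-42.67 157.79  12.  ]
(661, 221) [ -42.2  -157.64   12.  ]
[-22.52  -3.25   9.52]
```

```bash
python3 -m inch '[0.8,-0.8,-0.7,0,0,0,0, 0.8,-1.8,-1.7,0,0,0,1, 0.8,-3.8,-7,0,0,0,9, 0.8,-3.8,-7,0,0,0,9, 0.8,-3.8,-7,0,0,0,9]';python3 - <<'E'
from h import *
s=ctrl.read_state();print(w2press(s["eef_pos"]),s["qpos"])
for x,z,a in((-215,140,25),(-220,250,25),(-215,325,33)): print(go(press2w([x,4,z]),PY,a))
d=imaging.get_image("top")
for z in(290,295,300):
    p=w2press(plane(d,(361.5)/7-.5+280,(366)/7-.5+150,z)); print(p,np.arctan2(p[1],-p[0]))
for n in ("side","top"):
    d=imaging.get_image(n);cv2.imwrite(f"pics/{n}6.png",cv2.resize(d["img"][120:290,230:400,::-1],None,fx=3,fy=3,interpolation=3))
E
```

```text
clock: 7.85
eef_pos: [557.9, 17.4, 63.1]
tool_rot: [-1.572, -0.549, 0.038]
force: [0.7, -0.5, -0.9]
width: 68.6
[-141.31    4.29   63.08] [ 0.39  0.87 -0.74  2.4   2.36  0.77 -0.74]
(array([ -2.27, -10.41,  -0.04]), array([ 0.08, -0.  ,  6.45]))
(array([  3.04, -20.05,  -0.06]), array([ 0.08, -0.  ,  6.45]))
(array([  7.38, -26.19,  -0.06]), array([ 0.08,  0.  , -1.55]))
[-164.66    7.54  290.  ] 0.04577401623438202
[-165.6     7.65  295.  ] 0.046169365284824876
[-166.54    7.76  300.  ] 0.04656022934216599
```

View pics/top6.png

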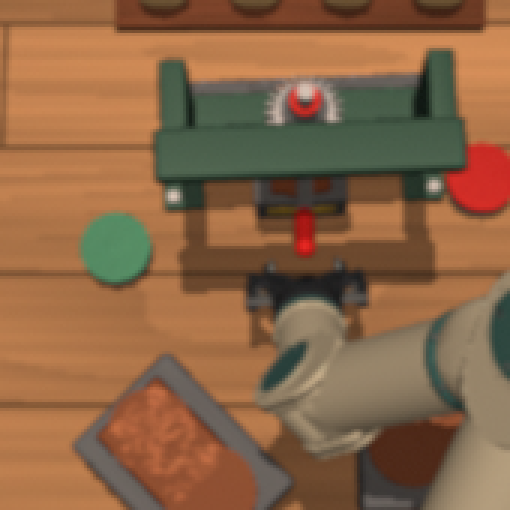

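View pics/side6.png

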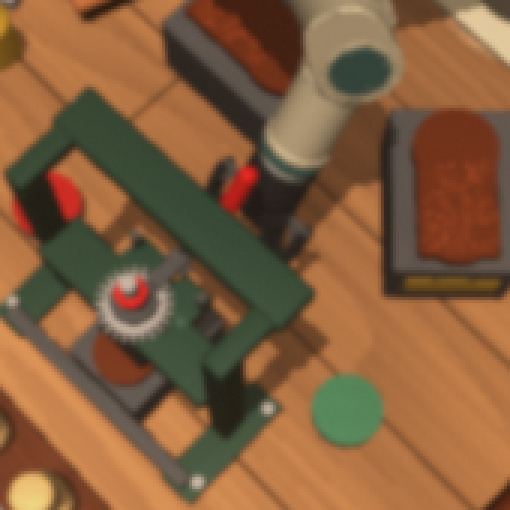

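```bash
python3 -m inch '[0.8,-2.2,-5,0,0,0,5, 0.8,-2.2,-10.4,0,0,0,6.4, 0.8,-2.2,-10.4,0,0,0,6.4, 0.8,0.4,-15,0,0,0,6.4, 0.8,3,-20,0,0,0,6.4, 0.8,3,-20,0,0,0,6.4,0.8,5.2,-23,0,0,0,2, 0.8,7.4,-26.2,0,0,0,-1.5, 0.8,7.4,-26.2,0,0,0,-1.5, 0.8,7.4,-26.2,0,0,0,-1.5]';python3 - <<'E'
from h import *
s=ctrl.read_state();print(w2press(s["eef_pos"]),s["qpos"])
E
```

```text
clock: 9.0
eef_pos: [484.9, 14.2, 324.2]
tool_rot: [-1.571, -0.571, 0.036]
force: [0.3, -0.2, -0.4]
width: 68.3
[-214.45    3.89  324.18] [ 0.89  0.13 -1.1   2.3   0.76  0.28  0.75]
```

```bash
python3 - <<'E'
from h import *
for x,z,a in((-180,306,38),(-137,251,38)): print(go(press2w([x,7,z]),PY-.045,a))
E
```

```text
(array([1.92, 3.39, 0.32]), array([-1.41,  2.03, -5.28]))
(array([ 2.56, 10.34,  0.33]), array([-1.41,  2.03, -5.28]))
```

```bash
python3 -m inch '[0.8,0.7,1.2,0.1,-0.5,1,-2.5, 0.8,1.9,3.4,0.3,-1.4,2,-5.3, 0.8,1.9,3.4,0.3,-1.4,2,-5.3, 0.8,2.1,5,0.3,-1.4,2,-5.3, 0.8,2.1,5,0.3,-1.4,2,-5.3]';python3 - <<'E'
from h import *
s=ctrl.read_state();print(w2press(s["eef_pos"]),s["qpos"])
for x,z,a in((-137,251,38),): print(go(press2w([x,7,z]),PY-.045,a))
for n in ("side","top","wrist"):
    d=imaging.get_image(n);im=d["img"][120:290,230:400,::-1] if n!="wrist" else d["img"][...,::-1]
    cv2.imwrite(f"pics/{n}7.png",cv2.resize(im,None,fx=3,fy=3,interpolation=3) if n!="wrist" else im)
E
```

```text
clock: 9.5
eef_pos: [530.0, 18.9, 291.5]
tool_rot: [-1.57, -0.664, -0.007]
force: [0.3, -0.2, -0.0]
width: 68.2
[-169.17    6.78  291.52] [ 0.53  0.25 -0.82  2.36  1.75  0.33 -0.3 ]
(array([0.04, 5.17, 0.16]), array([-0.04,  0.01,  0.02]))
```

View pics/wrist7.png

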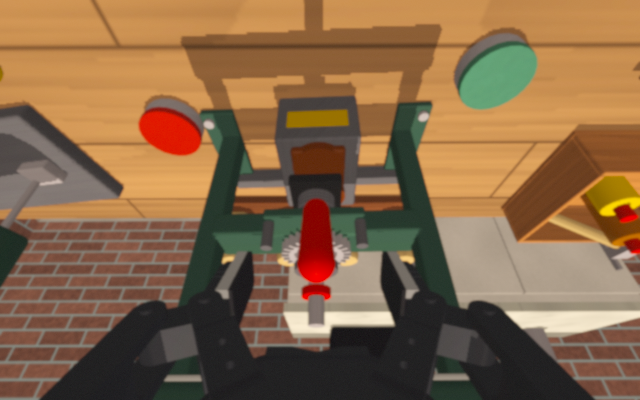

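View pics/top7.png

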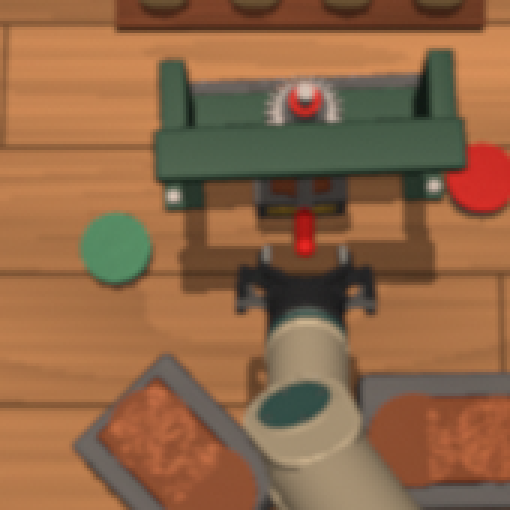

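```bash
python3 -m inch '[0.8,0,2.6,0.1,0,0,0, 0.8,0,5.2,0.1,0,0,0, 0.36,0,5.2,0.1,0,0,0, 0.36,0,5.2,0.1,0,0,0, 0.36,0,5.2,0.1,0,0,0]';python3 - <<'E'
from h import *
s=ctrl.read_state();print(w2press(s["eef_pos"]),s["qpos"])
for n in ("side","top","wrist"):
    d=imaging.get_image(n);im=d["img"][120:290,230:400,::-1] if n!="wrist" else d["img"][...,::-1]
    cv2.imwrite(f"pics/{n}8.png",cv2.resize(im,None,fx=3,fy=3,interpolation=3) if n!="wrist" else im)
E
```

```text
clock: 10.15
eef_pos: [560.7, 20.0, 252.2]
tool_rot: [-1.57, -0.664, -0.006]
force: [0.3, 0.3, 0.0]
width: 30.9
[-138.49    6.74  252.19] [ 0.5   0.41 -0.86  2.34  1.94  0.47 -0.46]
```

View pics/wrist8.png

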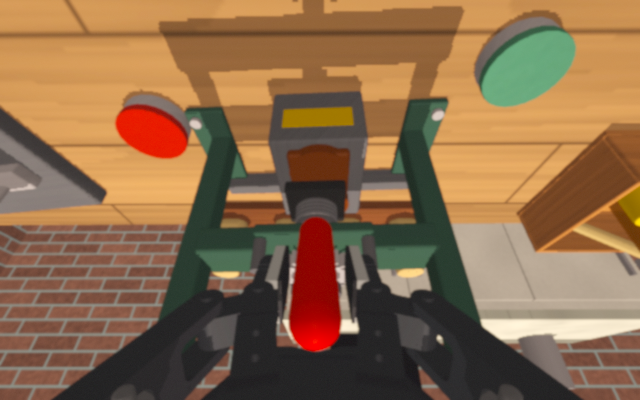

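View pics/side8.png

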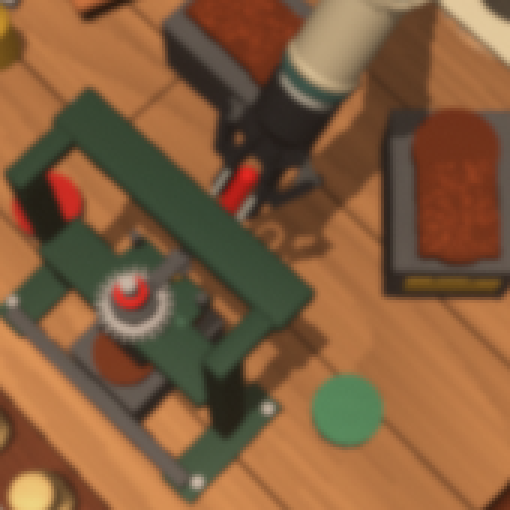

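```bash
cat >> h.py <<'E'
def lev(th,r=138.5,z=252,tilt=38):
    return go(press2w([-r*np.cos(th),r*np.sin(th),z]),PY-th,tilt)
def table(ths,**k):
    for th in ths:
        a,b=lev(th,**k); print(f"{th:5.2f}",np.round(a,2),np.round(b,1))
E
python3 - <<'E'
from h import *
table([.12,.2,.28,.36,.44,.5,.52])
E
```

```text
0.12 [-0.01  0.06  0.98] [-2.7  3.4  0.1]
 0.20 [0.09 0.13 2.09] [-5.5  7.   0.1]
 0.28 [0.26 0.27 3.17] [-8.3 10.6  0.1]
 0.36 [0.49 0.45 4.24] [-11.2  14.3   0.1]
 0.44 [0.8  0.69 5.28] [-14.   17.9   0.1]
 0.50 [1.07 0.9  6.03] [-16.1  20.6   0.1]
 0.52 [1.17 0.98 6.28] [-16.8  21.5   0.1]
```

```bash
python3 -m inch '[0.36,0,0.1,1,-2.7,3.4,0, 0.36,0.1,0.1,2.1,-5.5,7,0, 0.36,0.3,0.3,3.2,-8.3,10.6,0, 0.36,0.5,0.45,4.2,-11.2,14.3,0]';python3 - <<'E'
from h import *
s=ctrl.read_state();p=w2press(s["eef_pos"]);print(p,np.arctan2(p[1],-p[0]),np.hypot(p[0],p[1]),s["qpos"],s["torque"])
table([.36,.44,.5,.52])
for n in ("side","top","wrist"):
    d=imaging.get_image(n);im=d["img"][120:290,230:400,::-1] if n!="wrist" else d["img"][...,::-1]
    cv2.imwrite(f"pics/{n}9.png",cv2.resize(im,None,fx=3,fy=3,interpolation=3) if n!="wrist" else im)
E
```

```text
clock: 10.7
eef_pos: [567.2, 60.2, 251.7]
tool_rot: [-1.574, -0.664, -0.328]
force: [1.8, -3.9, -0.8]
width: 31.1
[-130.38   46.7   251.7 ] 0.3439194865738764 138.48867135990756 [ 0.19  0.46 -0.82  2.25  1.58  0.8  -0.6 ] [-0.36  0.47 -0.35]
 0.36 [ 0.02 -0.03  0.22] [ 0.4 -0.3  0.1]
 0.44 [ 0.05 -0.01  1.33] [-2.5  3.4  0.1]
 0.50 [0.11 0.04 2.16] [-4.6  6.1  0.1]
 0.52 [0.14 0.07 2.43] [-5.3  7.   0.1]
```

View pics/wrist9.png

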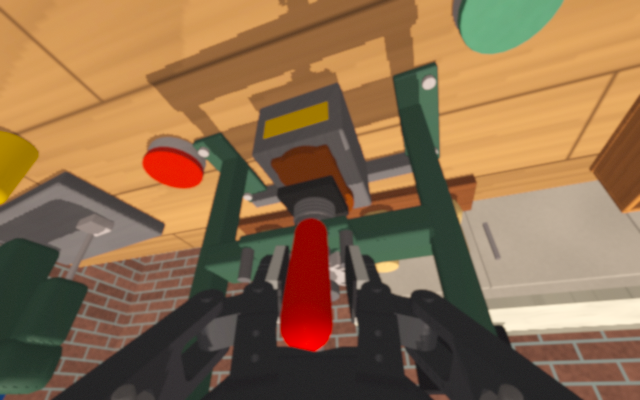

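View pics/side9.png

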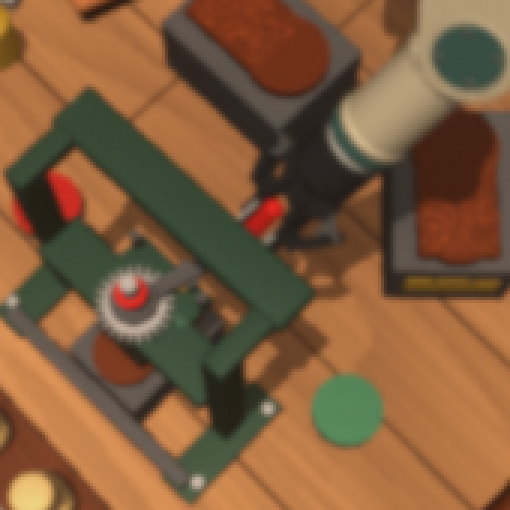

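```bash
python3 -m inch '[0.36,0.1,0,1.3,-2.5,3.4,0, 0.36,0.1,0,2.2,-4.6,6,0, 0.36,0.1,0.1,2.4,-5.3,7,0]';python3 - <<'E'
from h import *
s=ctrl.read_state();p=w2press(s["eef_pos"]);print(p,np.arctan2(p[1],-p[0]),np.hypot(p[0],p[1]),s["qpos"])
table([.4,.3,.2,.1,0,-.1,-.2,-.3,-.4,-.5,-.53])
E
```

```text
clock: 11.15
eef_pos: [577.0, 83.8, 251.0]
tool_rot: [-1.568, -0.663, -0.479]
force: [-2.2, -1.9, 1.9]
width: 30.7
[-119.76   69.87  250.97] 0.5281570890089864 138.6474959616336 [ 0.07  0.51 -0.81  2.16  1.44  0.94 -0.65]
 0.40 [ 0.15 -0.02 -1.77] [ 4.  -5.3 -0. ]
 0.30 [ 0.33  0.12 -3.14] [ 7.5 -9.8 -0. ]
 0.20 [ 0.62  0.34 -4.47] [ 11.  -14.3   0. ]
 0.10 [ 1.01  0.64 -5.77] [ 14.5 -18.8   0. ]
 0.00 [ 1.5   1.02 -7.  ] [ 18.1 -23.3   0. ]
-0.10 [ 2.09  1.47 -8.17] [ 21.6 -27.9   0. ]
-0.20 [ 2.76  2.   -9.26] [ 25.1 -32.4   0. ]
-0.30 [  3.52   2.59 -10.26] [ 28.6 -36.9   0. ]
-0.40 [  4.35   3.23 -11.16] [ 32.2 -41.4   0. ]
-0.50 [  5.25   3.93 -11.95] [ 35.7 -45.9   0.1]
-0.53 [  5.53   4.15 -12.16] [ 36.8 -47.3   0.1]
```

```bash
python3 -m inch '[0.36,0.15,0,-1.8,4,-5.3,0, 0.36,0.3,0.1,-3.1,7.5,-9.8,0, 0.36,0.6,0.35,-4.5,11,-14.3,0, 0.36,1,0.65,-5.8,14.5,-18.8,0, 0.36,1.5,1,-7,18,-23.3,0, 0.36,2.1,1.5,-8.2,21.6,-27.9,0, 0.36,2.75,2,-9.25,25,-32.4,0, 0.36,3.5,2.6,-10.25,28.6,-36.9,0]';python3 - <<'E'
from h import *
s=ctrl.read_state();p=w2press(s["eef_pos"]);print(p,np.arctan2(p[1],-p[0]),np.hypot(p[0],p[1]),s["qpos"])
table([-.4,-.5,-.53])
for n in ("side","top","wrist"):
    d=imaging.get_image(n);im=d["img"][120:290,230:400,::-1] if n!="wrist" else d["img"][...,::-1]
    cv2.imwrite(f"pics/{n}10.png",cv2.resize(im,None,fx=3,fy=3,interpolation=3) if n!="wrist" else im)
E
```

```text
clock: 11.95
eef_pos: [566.2, -24.7, 249.8]
tool_rot: [-1.583, -0.658, 0.288]
force: [-0.3, 0.2, -0.6]
width: 30.4
[-134.62  -38.07  249.75] -0.2756266342352754 139.9010031976822 [ 0.87  0.5  -1.01  2.29  1.97  0.23  0.01]
-0.40 [ 0.37  0.02 -1.71] [ 6.  -6.8 -0.3]
-0.50 [ 0.59  0.21 -3.07] [  9.5 -11.3  -0.4]
-0.53 [ 0.67  0.28 -3.47] [ 10.5 -12.7  -0.4]
```

View pics/wrist10.png

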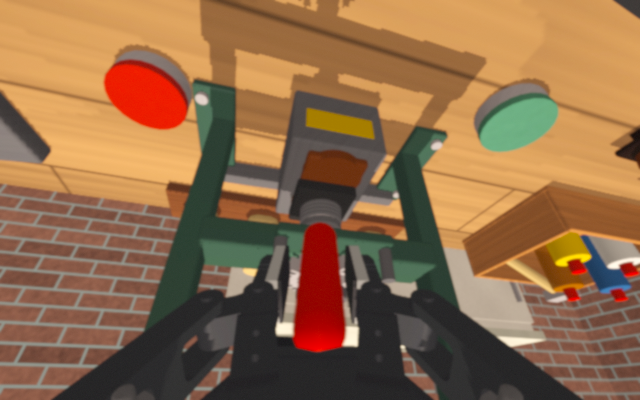

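View pics/side10.png

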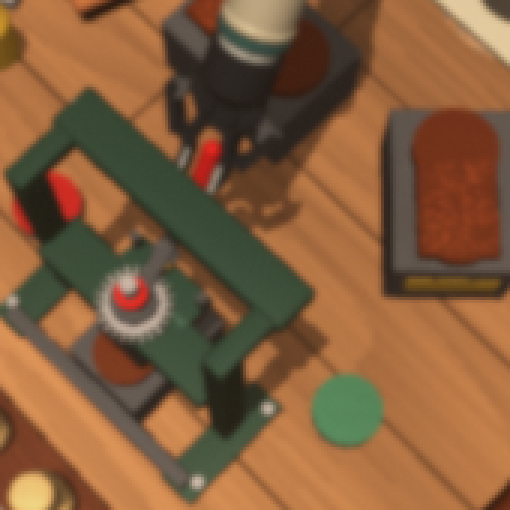

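```bash
python3 - <<'E'
from h import *
table([-.2,-.1,0,.1,.2,.3,.4,.5,.53])
E
```

```text
-0.20 [ 0.22 -0.16  0.75] [-1.3  1.8 -0.3]
-0.10 [ 0.32 -0.09  2.13] [-4.8  6.4 -0.3]
 0.00 [0.53 0.07 3.49] [-8.3 10.9 -0.3]
 0.10 [0.84 0.31 4.82] [-11.9  15.4  -0.3]
 0.20 [1.26 0.63 6.1 ] [-15.4  19.9  -0.3]
 0.30 [1.78 1.02 7.32] [-18.9  24.5  -0.3]
 0.40 [2.39 1.49 8.47] [-22.4  29.   -0.3]
 0.50 [3.08 2.03 9.54] [-25.9  33.5  -0.3]
 0.53 [3.31 2.2  9.84] [-27.   34.9  -0.3]
```

```bash
python3 -m inch '[0.36,0.2,-0.15,0.75,-1.3,1.8,0, 0.36,0.3,-0.1,2.1,-4.8,6.4,0, 0.36,0.5,0,3.5,-8.3,10.9,0, 0.36,0.85,0.3,4.8,-11.9,15.4,0, 0.36,1.25,0.6,6.1,-15.4,19.9,0, 0.36,1.8,1,7.3,-18.9,24.5,0]';python3 - <<'E'
from h import *
s=ctrl.read_state();p=w2press(s["eef_pos"]);print(p,np.arctan2(p[1],-p[0]),np.hypot(p[0],p[1]),s["qpos"])
table([.4,.5,.53])
E
```

```text
clock: 12.7
eef_pos: [564.9, 56.1, 252.9]
tool_rot: [-1.575, -0.663, -0.261]
force: [2.3, -4.3, -0.5]
width: 30.8
[-132.93   42.65  252.92] 0.31048880909773824 139.60019534597842 [ 0.37  0.52 -1.06  2.27  1.62  0.88 -0.54]
 0.40 [0.09 0.18 1.24] [-3.3  4.6 -0. ]
 0.50 [0.25 0.3  2.61] [-6.9  9.1 -0. ]
 0.53 [0.32 0.35 3.01] [-7.9 10.4 -0. ]
```

```bash
python3 -m inch '[0.36,0.1,0.15,1.2,-3.3,4.6,0, 0.36,0.25,0.3,2.6,-6.9,9.1,0, 0.36,0.3,0.35,3,-7.9,10.4,0]';python3 - <<'E'
from h import *
s=ctrl.read_state();p=w2press(s["eef_pos"]);print(p,np.arctan2(p[1],-p[0]),np.hypot(p[0],p[1]),s["qpos"])
table([.4,.3,.2,.1,0,-.1,-.2,-.3,-.33])
for n in ("side","top","wrist"):
    d=imaging.get_image(n);im=d["img"][120:290,230:400,::-1] if n!="wrist" else d["img"][...,::-1]
    cv2.imwrite(f"pics/{n}11.png",cv2.resize(im,None,fx=3,fy=3,interpolation=3) if n!="wrist" else im)
E
```

```text
clock: 13.0
eef_pos: [577.2, 83.9, 252.0]
tool_rot: [-1.573, -0.664, -0.489]
force: [-9.1, -10.5, 8.4]
width: 30.8
[-119.52   70.01  252.01] 0.5298825215667008 138.52038474852054 [ 0.17  0.58 -1.    2.15  1.46  1.09 -0.66]
 0.40 [ 0.09  0.08 -1.79] [ 4.6 -5.7  0. ]
 0.30 [ 0.28  0.23 -3.16] [  8.2 -10.2   0. ]
 0.20 [ 0.58  0.47 -4.49] [ 11.7 -14.8   0. ]
 0.10 [ 0.98  0.78 -5.77] [ 15.2 -19.3   0. ]
 0.00 [ 1.48  1.18 -7.  ] [ 18.8 -23.8   0. ]
-0.10 [ 2.08  1.65 -8.16] [ 22.3 -28.3   0. ]
-0.20 [ 2.76  2.19 -9.24] [ 25.8 -32.8   0. ]
-0.30 [  3.52   2.79 -10.22] [ 29.3 -37.3  -0. ]
-0.33 [  3.77   2.98 -10.5 ] [ 30.4 -38.7  -0. ]
```

View pics/side11.png

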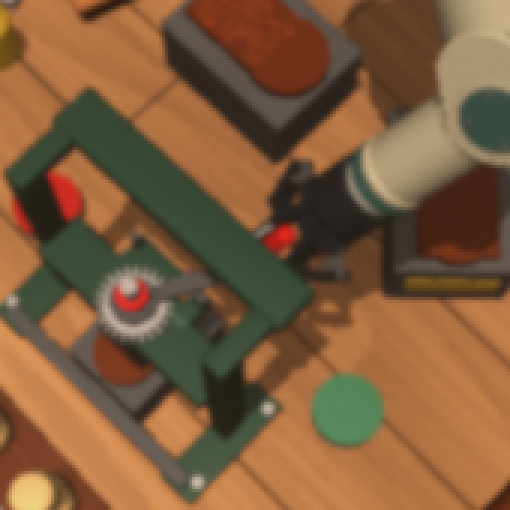

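View pics/wrist11.png

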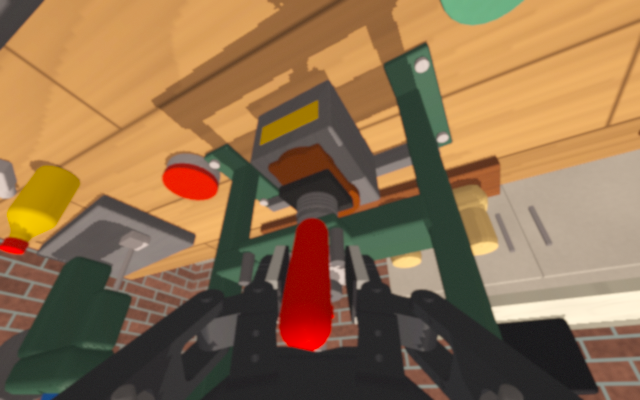

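```bash
python3 -m inch '[0.36,0.1,0.1,-1.8,4.6,-5.7,0, 0.36,0.3,0.2,-3.1,8,-10,0, 0.36,0.6,0.45,-4.5,11.5,-14.5,0, 0.36,1,0.8,-5.8,15,-19,0, 0.36,1.5,1.2,-7,18.5,-23.5,0, 0.36,2.1,1.65,-8.15,22,-28,0, 0.36,2.75,2.2,-9.25,25,-32,0, 0.36,3.5,2.75,-10.2,28,-35,0, 0.36,3.5,2.75,-10.2,28,-35,0]';python3 - <<'E'
from h import *
s=ctrl.read_state();p=w2press(s["eef_pos"]);print(p,np.arctan2(p[1],-p[0]),np.hypot(p[0],p[1]),s["qpos"])
table([-.2,-.1,0,.1,.2,.3,.4,.5,.53])
E
```

```text
clock: 14.05
eef_pos: [569.9, -31.4, 250.8]
tool_rot: [-1.561, -0.663, 0.283]
force: [-0.7, -2.0, -0.7]
width: 30.8
[-131.24  -44.9   250.76] -0.32964679182269585 138.7037085744199 [ 0.93  0.53 -1.06  2.27  1.88  0.23  0.14]
-0.20 [ 0.06 -0.09  1.8 ] [-2.2  2.   0. ]
-0.10 [0.17 0.01 3.17] [-5.7  6.5 -0. ]
 0.00 [0.38 0.18 4.53] [-9.2 11.  -0. ]
 0.10 [0.69 0.45 5.85] [-12.7  15.6  -0.1]
 0.20 [1.11 0.79 7.13] [-16.3  20.1  -0.1]
 0.30 [1.63 1.2  8.34] [-19.8  24.6  -0.1]
 0.40 [2.24 1.69 9.48] [-23.3  29.1  -0.1]
 0.50 [ 2.94  2.25 10.54] [-26.8  33.6  -0.2]
 0.53 [ 3.17  2.43 10.84] [-27.9  35.   -0.2]
```

```bash
python3 -m inch '[0.36,0,0,0.9,-1,1,0, 0.36,0,-0.1,1.8,-2.2,2,0, 0.36,0.15,0,3.2,-5.7,6.5,0, 0.36,0.4,0.2,4.5,-9,11,0, 0.36,0.7,0.45,5.85,-12.7,15.6,0]'; python3 - <<'E'
from h import *
s=ctrl.read_state();p=w2press(s["eef_pos"]);print(np.arctan2(p[1],-p[0]),np.hypot(p[0],p[1]))
table([.2,.3,.4,.5,.53])
E
```

```text
clock: 14.55
eef_pos: [559.8, 31.0, 252.9]
tool_rot: [-1.566, -0.664, -0.065]
force: [2.8, -5.8, -2.6]
width: 30.8
0.12716775322760587 140.08495197360185
 0.20 [0.12 0.21 1.  ] [-3.7  4.4  0. ]
 0.30 [0.28 0.34 2.37] [-7.2  8.9  0. ]
 0.40 [0.54 0.56 3.71] [-10.7  13.4   0. ]
 0.50 [0.91 0.85 5.01] [-14.3  17.9   0. ]
 0.53 [1.04 0.96 5.39] [-15.3  19.3   0. ]
```

```bash
python3 -m inch '[0.36,0.1,0.2,1,-3.7,4.4,0, 0.36,0.3,0.35,2.4,-7.2,8.9,0, 0.36,0.4,0.45,3,-9,11,0]'; python3 - <<'E'
from h import *
s=ctrl.read_state();p=w2press(s["eef_pos"]);print(np.arctan2(p[1],-p[0]),np.hypot(p[0],p[1]))
table([.4,.45,.5,.53])
E
```

```text
clock: 14.85
eef_pos: [567.3, 64.0, 252.3]
tool_rot: [-1.571, -0.665, -0.304]
force: [-2.8, -4.1, 3.0]
width: 30.4
0.37002452138409275 139.6000555957467
 0.40 [0.08 0.1  0.41] [-2.1  2.6  0.1]
 0.45 [0.13 0.14 1.1 ] [-3.8  4.9  0.1]
 0.50 [0.2  0.19 1.79] [-5.6  7.1  0.1]
 0.53 [0.26 0.24 2.2 ] [-6.6  8.5  0.1]
```

```bash
python3 -m inch '[0.36,0.1,0.1,0.8,-3,3.7,0, 0.36,0.15,0.15,1.4,-4.7,6,0, 0.36,0.25,0.2,2,-6,7.7,0]'; python3 - <<'E'
from h import *
s=ctrl.read_state();p=w2press(s["eef_pos"]);print(np.arctan2(p[1],-p[0]),np.hypot(p[0],p[1]),s["qpos"])
table([.4,.3,.2,.1,0,-.1,-.2,-.3,-.33])
for n in ("side","top","wrist"):
    d=imaging.get_image(n);im=d["img"][120:290,230:400,::-1] if n!="wrist" else d["img"][...,::-1]
    cv2.imwrite(f"pics/{n}12.png",cv2.resize(im,None,fx=3,fy=3,interpolation=3) if n!="wrist" else im)
E
```

```text
clock: 15.15
eef_pos: [575.7, 80.7, 251.7]
tool_rot: [-1.571, -0.664, -0.475]
force: [-5.4, -3.8, 2.3]
width: 30.6
0.5040658511057658 138.31387536379498 [ 0.22  0.6  -1.06  2.16  1.48  1.11 -0.66]
 0.40 [ 0.07  0.02 -1.44] [ 4.  -5.1  0.1]
 0.30 [ 0.25  0.16 -2.8 ] [ 7.5 -9.6  0.1]
 0.20 [ 0.53  0.38 -4.14] [ 11.1 -14.1   0.1]
 0.10 [ 0.92  0.69 -5.44] [ 14.6 -18.6   0.1]
 0.00 [ 1.4   1.07 -6.67] [ 18.1 -23.1   0.1]
-0.10 [ 1.98  1.52 -7.85] [ 21.6 -27.6   0. ]
-0.20 [ 2.65  2.05 -8.94] [ 25.2 -32.2   0. ]
-0.30 [ 3.41  2.64 -9.94] [ 28.7 -36.7   0. ]
-0.33 [  3.65   2.83 -10.22] [ 29.8 -38.    0. ]
```

View pics/side12.png

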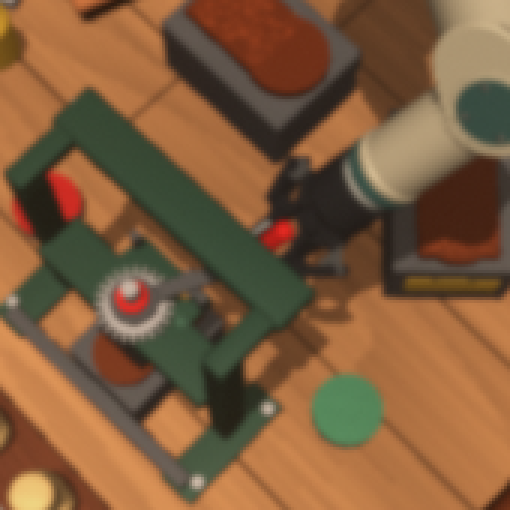

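View pics/wrist12.png

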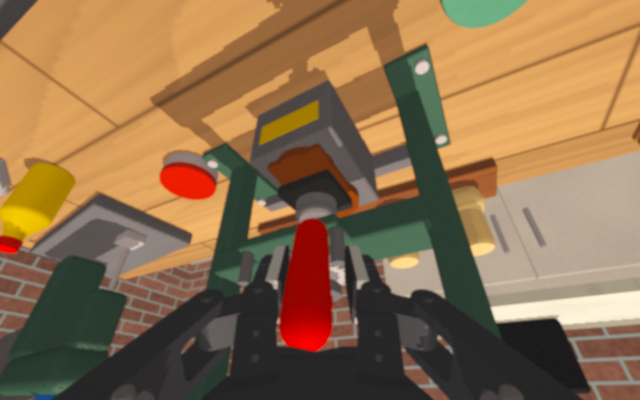

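Spindle head is dropping towards the hub (side view 130,290) and the block is unmoved. Next stroke.

```bash
python3 -m inch '[0.36,0.1,0,-1.5,4,-5.1,0, 0.36,0.25,0.15,-2.8,7.5,-9.6,0, 0.36,0.5,0.4,-4.1,11,-14,0, 0.36,0.9,0.7,-5.4,14.5,-18.5,0, 0.36,1.4,1.05,-6.7,18,-23,0, 0.36,2,1.5,-7.85,21.5,-27.5,0, 0.36,2.65,2.05,-8.95,24.5,-31.3,0, 0.36,3.4,2.6,-9.9,27,-34.5,0, 0.36,3.5,2.7,-10,27,-34.5,0]';python3 - <<'E'
from h import *
s=ctrl.read_state();p=w2press(s["eef_pos"]);print(p,np.arctan2(p[1],-p[0]),np.hypot(p[0],p[1]),s["qpos"])
table([-.2,-.1,0,.1,.2,.3,.4,.5,.53])
E
```

```text
clock: 16.2
eef_pos: [570.9, -32.6, 252.1]
tool_rot: [-1.571, -0.661, 0.287]
force: [-0.8, -0.2, 0.2]
width: 30.7
[-130.22  -46.23  252.09] -0.34110114151913506 138.18390142776806 [ 0.93  0.53 -1.07  2.27  1.85  0.25  0.17]
-0.20 [-0.06 -0.04  1.95] [-1.7  2.2 -0.1]
-0.10 [0.05 0.05 3.33] [-5.2  6.7 -0.1]
 0.00 [0.26 0.21 4.68] [-8.8 11.3 -0.1]
 0.10 [0.58 0.46 6.01] [-12.3  15.8  -0.1]
 0.20 [1.01 0.79 7.28] [-15.8  20.3  -0.1]
 0.30 [1.53 1.2  8.5 ] [-19.3  24.8  -0.1]
 0.40 [2.15 1.68 9.64] [-22.8  29.3  -0.1]
 0.50 [ 2.85  2.22 10.7 ] [-26.4  33.9  -0.1]
 0.53 [ 3.08  2.4  11.  ] [-27.4  35.2  -0.1]
```

```bash
python3 -m inch '[0.36,0,0,1,-1,1,0, 0.36,0,0,1.95,-1.7,2.2,0, 0.36,0,0,3.3,-5.2,6.7,0, 0.36,0.15,0.1,4,-7,9,0, 0.36,0.25,0.2,4.7,-8.8,11.3,0]'; python3 - <<'E'
from h import *
s=ctrl.read_state();p=w2press(s["eef_pos"]);print(np.arctan2(p[1],-p[0]),np.hypot(p[0],p[1]))
table([.05,.1,.15,.2,.25,.3,.4,.5,.53])
E
```

```text
clock: 16.7
eef_pos: [560.3, 14.4, 252.5]
tool_rot: [-1.577, -0.664, 0.037]
force: [2.9, -12.4, 1.1]
width: 30.8
0.008511986968759013 139.0579474268902
 0.05 [0.02 0.08 0.57] [-1.4  2.2  0. ]
 0.10 [0.06 0.11 1.27] [-3.2  4.5  0.1]
 0.15 [0.13 0.16 1.95] [-4.9  6.7  0.1]
 0.20 [0.23 0.23 2.63] [-6.7  9.   0.1]
 0.25 [0.35 0.32 3.31] [-8.5 11.2  0.1]
 0.30 [0.49 0.43 3.98] [-10.2  13.5   0.1]
 0.40 [0.87 0.72 5.28] [-13.8  18.    0.1]
 0.50 [1.34 1.08 6.53] [-17.3  22.5   0.1]
 0.53 [1.5  1.2  6.89] [-18.3  23.9   0.1]
```

```bash
python3 -m inch '[0.36,0,0.1,0.6,-1.4,2.2,0, 0.36,0.05,0.1,1.2,-3.2,4.5,0]'; python3 - <<'E'
from h import *
s=ctrl.read_state();p=w2press(s["eef_pos"]);print(np.arctan2(p[1],-p[0]),np.hypot(p[0],p[1]))
table([.15,.2,.25,.3,.4,.5,.53])
E
```

```text
clock: 16.9
eef_pos: [561.5, 17.8, 252.0]
tool_rot: [-1.584, -0.666, -0.07]
force: [2.5, -26.7, 2.4]
width: 31.0
0.03326772270983164 137.7534078394717
 0.15 [-0.08 -0.08  1.61] [-0.8  1.9  0.2]
 0.20 [-0.04 -0.06  2.3 ] [-2.5  4.2  0.2]
 0.25 [ 0.02 -0.02  2.99] [-4.3  6.4  0.2]
 0.30 [0.11 0.04 3.67] [-6.1  8.7  0.2]
 0.40 [0.37 0.23 5.02] [-9.6 13.2  0.3]
 0.50 [0.74 0.5  6.33] [-13.1  17.7   0.3]
 0.53 [0.87 0.6  6.71] [-14.2  19.    0.3]
```

```bash
python3 - <<'E'
from h import *
for n in ("side","wrist","top"):
    d=imaging.get_image(n);im=d["img"][150:290,220:360,::-1] if n!="wrist" else d["img"][...,::-1]
    cv2.imwrite(f"pics/{n}13.png",cv2.resize(im,None,fx=4,fy=4,interpolation=3) if n!="wrist" else im)
    if n!="wrist":
        h=cv2.cvtColor(d["img"],cv2.COLOR_RGB2HSV)
        m=((h[...,0]<6)|(h[...,0]>174))&(h[...,1]>190)&(h[...,2]>110)
        k,l,st,c=cv2.connectedComponentsWithStats(m.astype(np.uint8))
        print(n,[(st[i,4],c[i].round(1)) for i in range(1,k) if st[i,4]>15 and (abs(c[i]-[275,219]).max()<12 or abs(c[i]-[331,155]).max()<8)])
E
```

```text
side [(np.int32(32), array([274.2, 220.7]))]
top [(np.int32(26), array([330.9, 156.8]))]
```

View pics/side13.png

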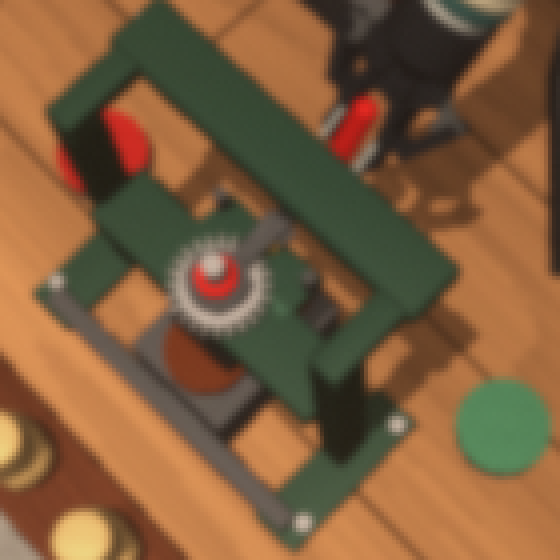

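View pics/wrist13.png

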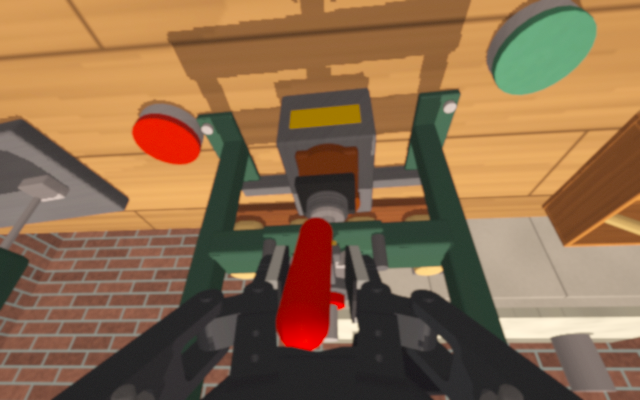

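View pics/top13.png

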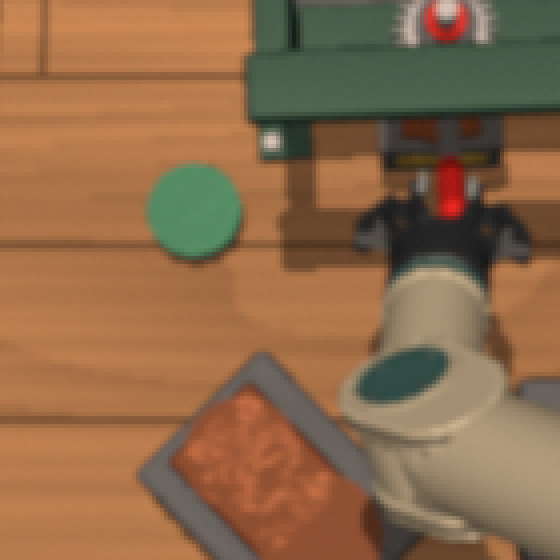

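```bash
python3 - <<'E'
from h import *
table([0,-.1,-.2,-.3,-.35])
E
```

```text
0.00 [-0.02 -0.03 -0.45] [ 4.5 -4.8  0.1]
-0.10 [ 0.15  0.12 -1.82] [ 8.  -9.3  0.1]
-0.20 [ 0.42  0.35 -3.15] [ 11.6 -13.8   0.1]
-0.30 [ 0.8   0.67 -4.45] [ 15.1 -18.3   0. ]
-0.35 [ 1.03  0.86 -5.07] [ 16.9 -20.6   0. ]
```

```bash
python3 -m inch '[0.36,0,0,-1.4,3,-4,0, 0.36,0.15,0.1,-2.7,7,-9,0, 0.36,0.45,0.35,-4,10.5,-13.5,0, 0.36,0.8,0.65,-5.3,14,-17.5,0, 0.36,1,0.8,-6,15,-19,0, 0.36,1,0.8,-6,15,-19,0]';python3 - <<'E'
from h import *
s=ctrl.read_state();p=w2press(s["eef_pos"]);print(p,np.arctan2(p[1],-p[0]),np.hypot(p[0],p[1]),s["qpos"])
table([-.3,-.25,-.2,-.15,-.1,-.05,0,.05])
E
```

```text
clock: 17.65
eef_pos: [570.4, -33.1, 250.9]
tool_rot: [-1.561, -0.663, 0.358]
force: [0.3, -0.4, -0.1]
width: 30.7
[-130.76  -46.69  250.94] -0.3429275040161406 138.84891548616403 [ 1.01  0.59 -1.15  2.25  1.65  0.24  0.47]
-0.30 [ 0.09 -0.06  0.6 ] [-1.3  0.9 -0. ]
-0.25 [ 0.12 -0.03  1.29] [-3.1  3.2 -0. ]
-0.20 [0.17 0.02 1.98] [-4.8  5.4 -0. ]
-0.15 [0.25 0.09 2.66] [-6.6  7.7 -0.1]
-0.10 [0.35 0.18 3.34] [-8.3  9.9 -0.1]
-0.05 [0.49 0.29 4.01] [-10.1  12.2  -0.1]
 0.00 [0.64 0.42 4.67] [-11.9  14.5  -0.1]
 0.05 [0.83 0.57 5.32] [-13.6  16.7  -0.1]
```

```bash
python3 -m inch '[0.36,0.1,0,0.6,-1.3,1,0, 0.36,0.1,0,1.3,-3,3.2,0, 0.36,0.2,0,2,-4.8,5.4,0, 0.36,0.25,0.1,2.7,-6.6,7.7,0]'; python3 - <<'E'
from h import *
s=ctrl.read_state();p=w2press(s["eef_pos"]);print(np.arctan2(p[1],-p[0]),np.hypot(p[0],p[1]))
table([-.15,-.1,-.05,0,.05,.1])
E
```

```text
clock: 18.05
eef_pos: [566.8, -17.3, 252.5]
tool_rot: [-1.59, -0.666, 0.176]
force: [12.2, -26.6, -6.6]
width: 31.0
-0.22585697758297563 137.2780248569757
-0.15 [-0.17 -0.09  1.04] [ 1.5 -0.5  0.1]
-0.10 [-0.16 -0.09  1.73] [-0.2  1.7  0.2]
-0.05 [-0.13 -0.08  2.42] [-2.   4.   0.2]
 0.00 [-0.07 -0.05  3.11] [-3.8  6.2  0.2]
 0.05 [0.02 0.01 3.79] [-5.5  8.5  0.2]
 0.10 [0.14 0.09 4.47] [-7.3 10.7  0.3]
```

```bash
python3 -m inch '[0.36,0,0,-1.4,2,-2,0, 0.85,0,0,-1.4,2,-2,0, 0.85,0,0,-1.4,2,-2,0, 0.85,0,0,-1.4,2,-2,0, 0.85,0,-2,-1.4,1,-1,0, 0.85,0,-4,-1.4,0,0,0, 0.85,0,-4,-1.4,0,0,0]'; python3 - <<'E'
from h import *
s=ctrl.read_state();p=w2press(s["eef_pos"]);print(p,np.arctan2(p[1],-p[0]),np.hypot(p[0],p[1]),s["qpos"])
print(go(press2w([-215,-15,335]),PY+.1,33))
for n in ("side","wrist"):
    d=imaging.get_image(n);im=d["img"][120:290,230:400,::-1] if n!="wrist" else d["img"][...,::-1]
    cv2.imwrite(f"pics/{n}14.png",cv2.resize(im,None,fx=3,fy=3,interpolation=3) if n!="wrist" else im)
E
```

```text
clock: 18.75
eef_pos: [540.7, -22.8, 284.9]
tool_rot: [-1.576, -0.664, 0.196]
force: [1.0, 0.1, 0.4]
width: 72.8
[-160.07  -35.2   284.85] -0.21646703429055442 163.89886296796877 [ 1.    0.42 -1.18  2.32  1.71  0.28  0.13]
(array([-0.93, -7.11,  2.83]), array([-1.65,  2.71,  5.04]))
```

View pics/wrist14.png

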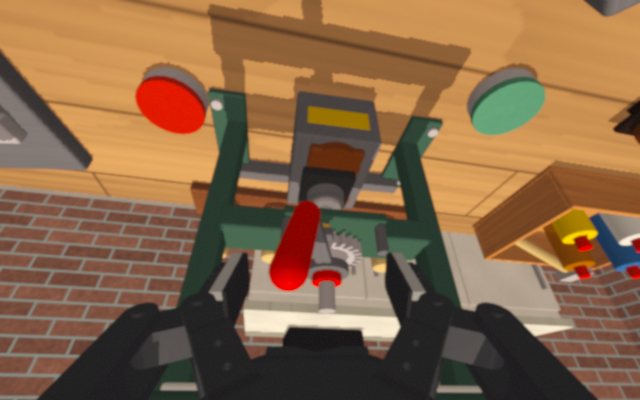

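View pics/side14.png

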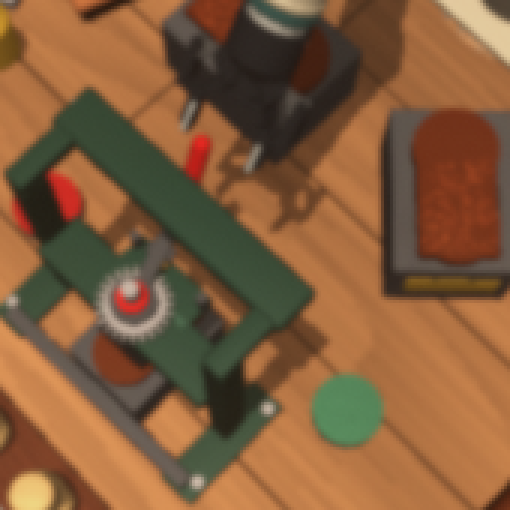

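```bash
python3 -m inch '[0.85,0,-2.5,0,0,0,0, 0.85,-0.3,-4.5,0.5,0,0,2, 0.85,-0.9,-7,1,-1,1,5, 0.85,-0.9,-7,1.5,-1,1,5, 0.85,-0.9,-7,1.5,-1,1,5]'; python3 - <<'E'
from h import *
s=ctrl.read_state();p=w2press(s["eef_pos"]);print(p,s["qpos"],s["qd"])
for n in ("side","top","wrist"):
    d=imaging.get_image(n);im=d["img"][130:270,230:400,::-1] if n!="wrist" else d["img"][...,::-1]
    cv2.imwrite(f"pics/{n}15.png",cv2.resize(im,None,fx=4,fy=4,interpolation=3) if n!="wrist" else im)
E
```

```text
clock: 19.35
eef_pos: [495.0, -28.9, 322.1]
tool_rot: [-1.589, -0.577, 0.175]
force: [0.0, 0.3, 0.8]
width: 72.5
[-205.91  -39.61  322.14] [ 1.16  0.22 -1.25  2.28  0.6   0.25  1.18] [ 0.18 -0.39 -0.   -0.07 -2.18  0.05  2.02]
```

View pics/top15.png

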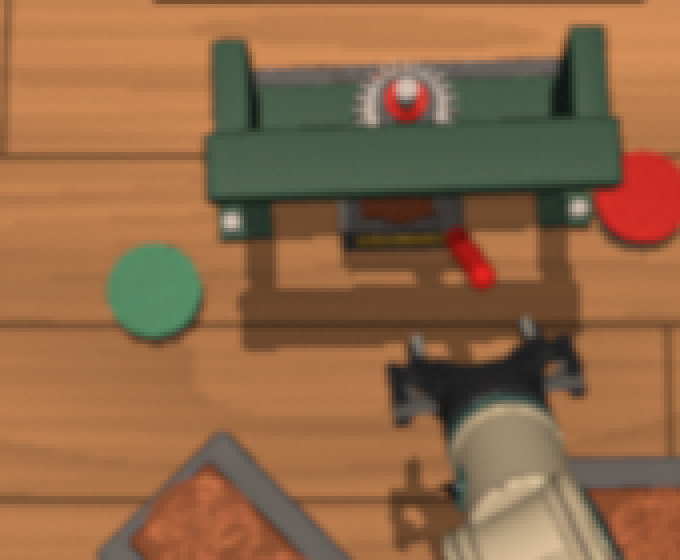

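View pics/wrist15.png

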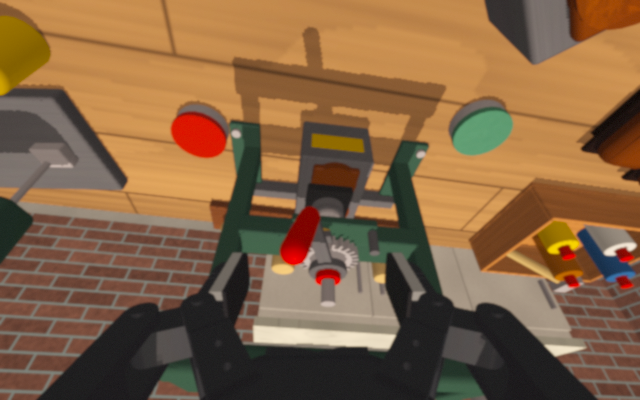

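View pics/side15.png

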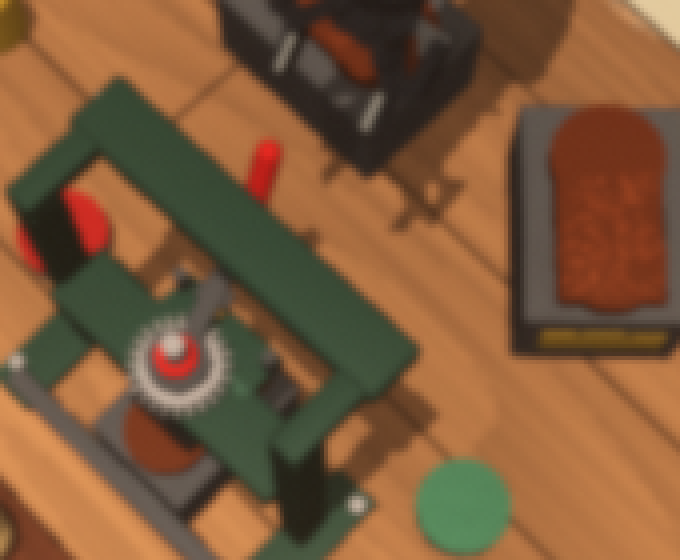

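```bash
python3 -m inch '[0.85,0,0.5,1,0,0,0, 0.85,0,0.5,2,0,2,0, 0.85,0,0.5,2,0,2,0, 0.85,0,0.5,2,0,2,0]'; python3 - <<'E'
from h import *
s=ctrl.read_state();p=w2press(s["eef_pos"]);print(p,s["qpos"],s["qd"],s["force"])
d=imaging.get_image("top")
T=lambda x,y:((x+.5)/4-.5+230,(y+.5)/4-.5+130)
for q in((341,235),(463,230)): print(w2press(plane(d,*T(*q),88)))
E
```

```text
clock: 19.9
eef_pos: [495.1, -9.1, 317.7]
tool_rot: [-1.569, -0.579, 0.136]
force: [-1.1, 1.2, -0.3]
width: 72.6
[-205.06  -19.79  317.73] [ 1.06  0.21 -1.2   2.3   0.72  0.24  0.98] [ 0.02 -0.    0.   -0.   -0.02  0.    0.01] [-1.12  1.16 -0.32]
[-76.83  57.72  88.  ]
[-76.7  -48.61  88.  ]
```

The block's front edge sits at press x ≈ -77 mm, level across its width, with its middle at y ≈ +4.6 mm, so it is square against the stop. The arm is at rest and touching nothing.

```bash
python3 -c "
from cell import finish_job
print(finish_job())"
```

```text
the job is handed in; nothing more can be done
None
```

I slid the block home against the back stop and wound the pad down until the lever would tighten no further. I then let go and handed the job in at about 20 s of the 72 s allowed.

- **Block:** I pushed it low on its front face with both fingertips until the force rose to about 33 N at the stop. In the last top view its front edge is at x ≈ -77 mm (ideal -75). Its middle is about 4.6 mm left of the press axis, with almost no turn.
- **Press:** I caged the grip loosely between the fingers and made four strokes to the left. On the fourth it went hard at about 27 N. I clicked back and tried again, and it went hard one tooth (0.26 rad) earlier, so it was fully wound. The red ring appears to sit on the hub, having dropped about 18–19 mm. I could not read the spindle depth or the pad force directly.
- **Release:** The arm ended clear of everything, with only about 1.6 N of force offset. In the cropped views taken during the job the two tins had not moved. I took no final full picture of the shoes, brush, hammer and glue bottle, but the arm did not work near them.
- **Shortfalls:** My first approach pose and the far right end of the strokes ran into joint limits, so the strokes covered only about -0.3 to +0.5 rad. Joint 3 read -1.25, right at its limit, for a moment during the retreat, and I moved it off to -1.20 before finishing. The lamp bar edge measured about 7 mm off its stated position, so I took the press pose from the foot bolts and the stop face.

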